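# Fill the feed jar through the funnel

### The arm

A 7-joint arm with a two-finger parallel gripper is mounted at the origin on the work surface. World frame = base frame: x ahead of the robot, y to its left, z up, the work surface at z = 0. Lengths are in m, angles in rad, forces in N, time in s.
With the tool pointing down it reaches from about 0.4 to 0.85 m from the base axis. Payload 10.4 kg.
Tool frame: the origin (TCP) lies between the finger pads; the fingertips stand ahead of it and the grasp point (between the pads) lies 5 mm behind it (manip.tip_extent is the z of the fingertips in the tool frame, in m); z points along the fingers, y is the line along which they close (so a half turn about z gives the same grasp; the last joint's range is limited). The gripper opens to 85 mm and grips with 20 to 120 N. Pads are 22 mm wide; open, the fingers measure 114 mm over their backs; the gripper's body (76 mm by 85 mm) begins 54 mm behind the grasp point. The pads swing forward as they close: fully open they stand 13 mm farther back than shut.
Start: joints at [1.122, 0.332, -0.065, 1.46, 0.022, 1.35, -0.088], TCP at [0.258, -0.569, 0.245] pointing down, gripper open.
Joint ranges: [-2.6, 2.6], [-0.5, 2.12], [-1.47, 1.34], [0.16, 2.42], [-1.27, 4.41], [0.06, 2.06], [-2.6, 2.6]. Speed limits (rad/s): [2.22, 2.22, 2.79, 2.79, 3.14, 3.14, 3.14].

### API

Orientations are given as a unit quaternion [x, y, z, w].
In Python, from workcell import status, viewer, manip gives the robot as it stands.
- The arm moves only by the tool play_rows, never from a script. Its argument "plan" is one flat list of numbers, 7 for each row, row after row: the turn, a rotation vector about the tool's x, y, z in degrees, then the shift along the tool's x, y, z in m, then the opening, from 0 (shut) to 1 (fully open). In form: [ax, ay, az, dx, dy, dz, grip, ax, ay, az, dx, dy, dz, grip, ...]. A call has 1 to 20 rows; each row is the pose to reach, as a shift and turn from the pose commanded when the call began, along the tool's axes at that moment; what a row does not reach only later rows make up. A row lasts 1/8 s, in which the tool goes at most 62.5 mm and 10.7 degrees, less where a joint would pass 70% of its speed; a pose out of reach is approached as far as the arm can. A call with a gripper value outside its range is refused whole. The fingers move at their own pace and stop on an object; "squeeze" is the grip in N (left out, the last holds). Time passes only in rows, so rows that repeat a pose let the fingers close. It gives the time, the measured TCP pose, the force, the opening and the grip force at its end, in the units of the state.
- status.get_obs(): the state, without advancing time (a new reading comes with each control period).
- viewer.camera(name): name is "scene" or "top" or "wrist"; returns the picture (420x560x3 uint8, red, green, blue); there is no depth.
- viewer.camera_model(name): a dict with "fx", "fy", "cx", "cy" (pixels), "R" (3x3) and "t" (3): a world point X has camera coordinates R X + t. Camera axes: x right, y down, z forward; pixel columns grow to the right and rows downward; lengths in m; the calibration is good to about 2 mm. A picture is of the moment at which its call begins: read the wrist's pose just before it. camera_model takes no time and is no camera call; for the wrist camera it gives the pose at the moment of the call.
- manip.hand_in(): hands the job in; it is judged then, once.
The state is a dict: "clock": time; "joint_pos": joint angles; "joint_velocities": joint speeds; "tau": joint torques, N m; "position": TCP position; "ee_rot": TCP orientation; "ft_force": force on the tool from outside, world axes, zero at the start; "torque": the same for the moment, N m; "grip_width": opening from 0.0 (shut) to 1.0 (fully open); "grasp_force": force on a finger pad.
Only numpy, scipy, OpenCV 4.12 (cv2) and the standard library are available. Lean on these libraries where they do the work, as an engineer would, in place of code of your own. Each camera call takes 0.05 s, during which the arm holds its last target. There are 200 camera calls.

### The job

Set the blue funnel in the mouth of the open glass jar and pour the whole scoop of rodent blocks through it, so that all seven are in the jar. Then lay the empty scoop back on the rubber mat, take the funnel out and stand it upright on its spout on the mat as well, and put the wooden lid fully on the jar. Leave the jar standing on the scale, and do not disturb the stack of cups or the tongs.

Things in the scene. Friction and masses are not known exactly. Their poses are not given: they have to be found in the camera images.
- scoop: Aluminium feed scoop, 0.18 kg, level on the mat with the 7 blocks in it. Origin: centre of the bowl's flat underside; x out of the mouth, z up. Floor x -50 to 46 mm, 86 mm wide, 4 mm thick; side walls 44 mm high, back wall 50 mm high at x = -48; from x = 45 the floor rises 14 degrees to the open lip, mouth 67 mm wide inside. Handle: straight bar to the rear, x -50 to -156.
- scoop_grip (a point): Good grip point on the scoop's handle, at x = -86, y = 0, z = 42 mm in the scoop's frame (same axes). The handle is a level flat-sided bar 18 mm wide (y) and 22 mm high (z 31 to 53).
- scoop_lip (a point): Middle of the scoop's pouring lip: x = 85, y = 0, z = 14 mm in the scoop's frame. The blocks stay in while the scoop is level and have all slid out over the lip when the mouth is dipped 60 to 75 degrees.
- funnel: Blue plastic wide-mouth jar funnel, 0.12 kg, starts upright on its spout on the mat. Origin: centre of the spout's lower end; z up. Spout 53 mm outside, 47 mm inside diameter, 22 mm long; then a 50 degree cone to the 136 mm rim at z = 76; wall 3 mm. Set in the jar, the cone rests on the jar's rim with the origin about 82 mm above the jar's underside.
- funnel_grip (a point): Middle of the funnel's one flat grip, which sticks straight out from the rim towards the funnel's -x: at x = -95, y = 0, z = 65.5 mm in the funnel's frame (same axes). The grip is 16 mm wide (y), 20 mm high (z 55 to 76), from x = -66 to -118.
- jar: Straight clear glass jar standing open and empty on the scale, loose, about 0.45 kg. 72 mm outside, 64 mm inside diameter, 110 mm high, 6 mm bottom; a thin red band round it just below the rim. Origin: centre of its underside; z up.
- jar_mouth (a point): Centre of the jar's mouth, level with its rim (110 mm above its underside).
- lid: Round wooden jar lid, 0.09 kg, standing on its plug on the mat, on the near side of the scale. Origin: centre of the plug's underside; z up. Plug 54 mm diameter, 14 mm deep (goes inside the jar), disc 78 mm diameter from z = 14 to 24 (rests on the rim), knob 24 mm diameter from z = 24 to 50. Fully on, the origin is 96 mm above the jar's underside.
- lid_knob (a point): Middle of the lid's knob, on its axis, 38 mm above the lid's origin.
- mat: Dark slate-grey rubber mat on the table, fixed, 400 mm (x) x 760 mm (y) x 3 mm, under the scale and everything else named here. Origin: centre of its underside.
- scale_pan (a point): Centre of the fixed low white scale's steel pan, on its top (15 mm above the mat); the pan is 150 mm (x) x 170 mm (y), axes as the scale's. The scale's display is on the -x side.
- cups: Bystander: stack of three nested white deli cups, 76 mm diameter, 91 mm high; origin under its centre.
- tongs: Bystander: steel feeding tongs lying across the far side of the mat, 270 mm long (along its own x), 30 mm wide, 10 mm high; origin under the middle.
- block0: Tan rodent-feed block: a rounded pellet 20 mm in diameter and 32 mm long (along its own x), 10 g. Origin: its middle. Starts in the scoop.
- block1: Tan rodent-feed block: a rounded pellet 20 mm in diameter and 32 mm long (along its own x), 10 g. Origin: its middle. Starts in the scoop.
- block2: Tan rodent-feed block: a rounded pellet 20 mm in diameter and 32 mm long (along its own x), 10 g. Origin: its middle. Starts in the scoop.
- block3: Tan rodent-feed block: a rounded pellet 20 mm in diameter and 32 mm long (along its own x), 10 g. Origin: its middle. Starts in the scoop.
- block4: Tan rodent-feed block: a rounded pellet 20 mm in diameter and 32 mm long (along its own x), 10 g. Origin: its middle. Starts in the scoop.
- block5: Tan rodent-feed block: a rounded pellet 20 mm in diameter and 32 mm long (along its own x), 10 g. Origin: its middle. Starts in the scoop.
- block6: Tan rodent-feed block: a rounded pellet 20 mm in diameter and 32 mm long (along its own x), 10 g. Origin: its middle. Starts in the scoop.
Things that resemble listed ones, but are neither listed nor needed, are in the scene too. What is shaped like the block4 but green or turquoise is not meant.

How it is judged:
On the way, in this order (a step that is already met when the one before it is completed fails the run):
1. the funnel sits upright in the jar's mouth (horizontal distance between funnel and jar_mouth below 0.012 m and z of funnel in the frame of jar between 0.07 and 0.09 m and angle between funnel's own z axis and vertical below 0.15 rad), for 0.2 s.
2. all seven blocks are in the jar while the funnel still sits in its mouth (z of block0 in the frame of jar between 0 and 0.095 m and horizontal distance between each of block0, block1, block2, block3, block4, block5, block6 and jar_mouth below 0.032 m and z of block1 in the frame of jar between 0 and 0.095 m and z of block2 in the frame of jar between 0 and 0.095 m and z of block3 in the frame of jar between 0 and 0.095 m and z of block4 in the frame of jar between 0 and 0.095 m and z of block5 in the frame of jar between 0 and 0.095 m and z of block6 in the frame of jar between 0 and 0.095 m and horizontal distance between funnel and jar_mouth below 0.012 m and z of funnel in the frame of jar between 0.07 and 0.09 m), for 0.2 s.
At the end, for the whole second after the job is handed in: All 7 blocks in the jar; jar upright (3 deg), its centre 10 mm inside the pan's edge; lid fully on (plug's underside 92 to 100 mm above the jar's, within 8 mm and 3.4 deg); scoop level and funnel upright on its spout (5.7 deg), down on the mat, origins within its edges; all at rest (z of block0 in the frame of jar between 0 and 0.095 m and horizontal distance between each of block0, block1, block2, block3, block4, block5, block6 and jar_mouth below 0.032 m and z of block1 in the frame of jar between 0 and 0.095 m and z of block2 in the frame of jar between 0 and 0.095 m and z of block3 in the frame of jar between 0 and 0.095 m and z of block4 in the frame of jar between 0 and 0.095 m and z of block5 in the frame of jar between 0 and 0.095 m and z of block6 in the frame of jar between 0 and 0.095 m and angle between jar's own z axis and vertical below 0.05 rad and z of jar in the frame of scale_pan between -0.006 and 0.006 m and x of jar in the frame of scale_pan between -0.065 and 0.065 m and y of jar in the frame of scale_pan between -0.075 and 0.075 m and horizontal distance between lid and jar_mouth below 0.008 m and z of lid in the frame of jar between 0.092 and 0.1 m and angle between lid's own z axis and vertical below 0.06 rad and x of scoop in the frame of mat between -0.2 and 0.2 m and y of scoop in the frame of mat between -0.38 and 0.38 m and z of each of scoop, funnel in the frame of mat below 0.012 m and angle between each of scoop, funnel's own z axis and vertical below 0.1 rad and x of funnel in the frame of mat between -0.2 and 0.2 m and y of funnel in the frame of mat between -0.38 and 0.38 m and linear speed of each of jar, lid, funnel, scoop below 0.02 m/s); the robot touches nothing.
It fails at once if the stack of cups is moved more than 30 mm (distance of cups from where it was at the start of the episode above 0.03 m).
It fails at once if the pair of tongs is moved more than 30 mm (distance of tongs from where it was at the start of the episode above 0.03 m).
It also fails if it takes over 72 s, if anything falls off the work surface, if the arm or the gripper's body presses on something with over 40 N, if the wrist force passes 120 N, or if a joint passes its speed limit or range.

## Working session

There is one attempt and no reset: what is moved stays moved. The work goes in short steps, Python scripts to look and compute and a tool call to move; the robot and the scene stay as the last step left them, time stands still between calls to the robot, and variables do not carry over. Pictures are saved under pics/ and viewed, at most 10 in all, crops included, and the job is handed in when it is done.

Besides the shell and the picture viewer there is one more tool, called after "Call:" by a JSON object that holds its "name" and its "arguments". play_rows: Moves the arm, as the interface text tells. Its arguments: {"type":"object","properties":{"plan":{"type":"array","items":{"type":"number"}},"squeeze":{"type":"number"}},"required":["plan"]}

```bash
mkdir -p pics; ls
python3 - <<'E'
from workcell import status, viewer, manip
import cv2
o=status.get_obs(); print(o); print(manip.tip_extent)
for n in ("scene","top"):
    im=viewer.camera(n); cv2.imwrite(f"pics/{n}0.png",im[:,:,::-1]); m=viewer.camera_model(n); print(n,m)
E
```

```text
pics
{'clock': 0.0, 'joint_pos': array([ 1.12241885,  0.33289523, -0.0647084 ,  1.46095218,  0.02162647,
        1.34991471, -0.08847338]), 'joint_velocities': array([ 9.88648453e-07,  4.64314433e-04,  1.14459040e-03, -6.28914935e-04,
        1.49312843e-03, -2.37139449e-03,  1.82640690e-03]), 'tau': array([ 4.13736634e-04, -6.25432920e+01,  4.97030094e-02, -3.91605628e+01,
        1.63050089e-02,  9.85386840e-03, -1.99942249e-06]), 'position': array([ 0.25798422, -0.56886956,  0.24449619]), 'ee_rot': array([ 9.77417875e-01,  2.11314350e-01, -2.00261832e-04, -7.08731713e-04]), 'ft_force': array([0.06020952, 0.50004367, 0.33879109]), 'torque': array([-0.04761871,  0.01339736, -0.02293148]), 'grasp_force': 0.0, 'grip_width': 0.999717881680186}
0.014
scene {'fx': 413.4300598878919, 'fy': 413.4300598878919, 'cx': 277.3891442841066, 'cy': 207.57116995508554, 'R': array([[-0.82613139,  0.56347484, -0.00173994],
       [ 0.43932924,  0.6421772 , -0.62817057],
       [-0.35284096, -0.51971583, -0.77807372]]), 't': array([ 0.52018382, -0.20056566,  1.22012548])}
top {'fx': 521.5522545378884, 'fy': 521.5522545378884, 'cx': 278.8924330006525, 'cy': 208.52668796964824, 'R': array([[ 0.02879496, -0.99924471,  0.02609324],
       [-0.98507041, -0.03279955, -0.16899844],
       [ 0.16972664, -0.02083737, -0.98527086]]), 't': array([-0.01525702,  0.61441477,  0.97417453])}
```

View pics/top0.png

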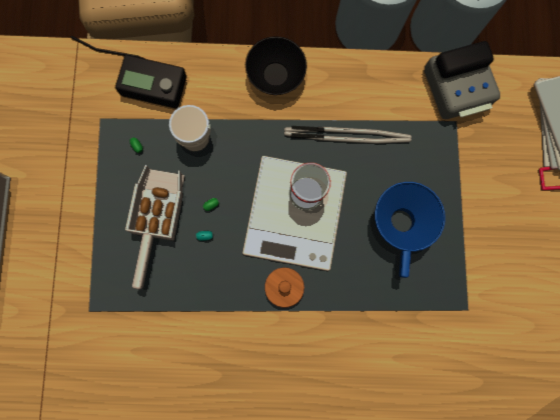

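View pics/scene0.png

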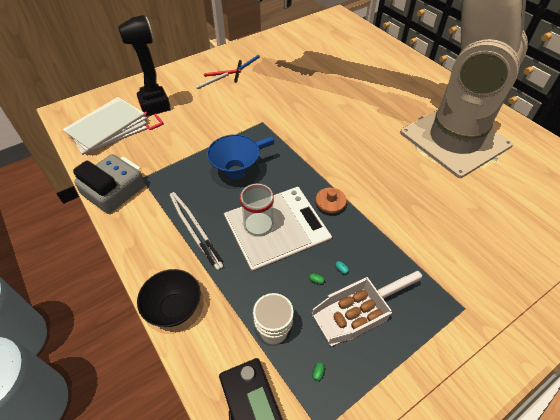

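```bash
cat > h.py <<'E'
import numpy as np, cv2
from scipy.spatial.transform import Rotation as Ro
from scipy.optimize import least_squares
from workcell import status, viewer, manip
def ray(m,uv,z):
    uv=np.atleast_2d(uv).astype(float); d=np.c_[(uv[:,0]-m['cx'])/m['fx'],(uv[:,1]-m['cy'])/m['fy'],np.ones(len(uv))]@m['R']
    c=-m['R'].T@m['t']; return (c+d*((z-c[2])/d[:,2])[:,None])[:,:2]
def circ(p):
    f=lambda q:np.hypot(p[:,0]-q[0],p[:,1]-q[1])-q[2]
    r=least_squares(f,[*p.mean(0),.05],loss='soft_l1',f_scale=.002); return r.x
def hsv(im): return cv2.cvtColor(im,cv2.COLOR_RGB2HSV)
def big(mask,k=0):
    c,_=cv2.findContours(mask,cv2.RETR_EXTERNAL,cv2.CHAIN_APPROX_NONE); c=sorted(c,key=cv2.contourArea)[::-1]; return c[k][:,0,:]
def pose():
    o=status.get_obs(); return o['position'],Ro.from_quat(o['ee_rot']),o
def log():
    o=status.get_obs()
    open('log.txt','a').write(' '.join(map(str,[*o['joint_pos'],*o['position'],*o['ee_rot']]))+'\n')
def go(p,R):  # tool-frame row to a world pose
    p0,R0,_=pose(); print('row',np.round((R0.inv()*R).as_rotvec(degrees=True),1),np.round(R0.inv().apply(np.array(p)-p0),4))
def down(yaw,tilt=0): # tool y along world yaw+90, x tool = ; tool z down; tilt deg: fingers lean toward +heading
    a=np.radians(yaw); h=np.array([np.cos(a),np.sin(a),0]); s=np.array([-h[1],h[0],0])
    t=np.radians(tilt); z=np.array([0,0,-1])*np.cos(t)+h*np.sin(t); y=-s; return Ro.from_matrix(np.c_[np.cross(y,z),y,z])
E
python3 - <<'E'
from h import *
log()
im={n:cv2.imread(f'pics/{n}0.png')[:,:,::-1].copy() for n in('top','scene')}
M={n:viewer.camera_model(n) for n in im}
for n in im:
    H=hsv(im[n]); m=M[n]; print(n)
    b=cv2.inRange(H,(105,130,40),(125,255,255)); 
    c=big(cv2.morphologyEx(b,cv2.MORPH_OPEN,np.ones((3,3),np.uint8))); p=ray(m,c,.079)
    r=circ(p) ; d=np.hypot(*(p-r[:2]).T); k=p[d>.1]
    print('funnel',r,'grip',k.mean(0), len(k), np.degrees(np.arctan2(*(k.mean(0)-r[:2])[::-1])), d.max())
    red=cv2.inRange(H,(0,110,60),(7,255,255))|cv2.inRange(H,(172,90,60),(180,255,255))
    cs,_=cv2.findContours(red,cv2.RETR_EXTERNAL,cv2.CHAIN_APPROX_NONE)
    for q in cs:
        if len(q)>25: q=q[:,0]; print('red',q.mean(0),len(q),'z.128',circ(ray(m,q,.122)),'lid z.027',circ(ray(m,q,.027)))
    lid=cv2.inRange(H,(5,150,60),(12,255,255)); cs,_=cv2.findContours(cv2.morphologyEx(lid,cv2.MORPH_OPEN,np.ones((3,3),np.uint8)),cv2.RETR_EXTERNAL,cv2.CHAIN_APPROX_NONE)
    for q in cs:
        if len(q)>30: q=q[:,0]; print('or',q.mean(0),len(q),circ(ray(m,q,.027)))
px={'handle_end':(138,287),'handle_front':(149,235),'lipL':(145,170),'lipR':(182,180),'backL':(133,233),'backR':(172,242)}
for k,v in px.items(): print(k,ray(M['top'],v,.05))
print(H[200,332 if 0 else 331], hsv(im['top'])[270,285])
for v in[(100,120),(462,122),(467,310),(91,310)]: print('mat',ray(M['top'],v,.003))
for v in[(258,157),(347,170),(331,269),(244,255)]: print('scale',ray(M['top'],v,.016))
E
```

```text
top
funnel [ 0.60228094 -0.24729695  0.06820718] grip [ 0.49421041 -0.23519163] 22 173.60876049890786 0.11505101955697705
red [546.65591398 179.30107527] 93 z.128 [ 0.67722899 -0.50312371  0.02033142] lid z.027 [ 0.70107329 -0.55639856  0.02237706]
or [283.72033898 287.19491525] 118 [ 0.46249008 -0.01142559  0.03765219]
scene
funnel [ 0.59883835 -0.24011776  0.07133019] grip [ 0.49202445 -0.23110604] 12 175.17747008497992 0.11210003006253907
red [255.93548387 205.40860215] 93 z.128 [ 0.65283056 -0.04854386  0.03655366] lid z.027 [ 0.61287316 -0.11864201  0.04151476]
red [154.56363636 122.83636364] 55 z.128 [ 0.73745974 -0.42551857  0.02336285] lid z.027 [ 0.70885799 -0.54645308  0.02644724]
red [219.88235294  72.41176471] 68 z.128 [0.79986083 0.26501382 0.85016339] lid z.027 [0.8031403  0.29497513 1.02746359]
or [330.71428571 199.81818182] 77 [ 0.46157574 -0.00842584  0.03849328]
or [ 73.4787472 308.4295302] 894 [ 0.38378055 -0.24237473  0.78331634]
handle_end [[0.4540212  0.26848553]]
handle_front [[0.55443489 0.25466828]]
lipL [[0.68373708 0.27172169]]
lipR [[0.66597799 0.19743566]]
backL [[0.55735083 0.28583073]]
backR [[0.54220602 0.2093465 ]]
[ 11 159  88] [ 12 184 155]
mat [[0.79974694 0.38507487]]
mat [[ 0.82450724 -0.38464959]]
mat [[ 0.42819564 -0.38251272]]
mat [[0.40698199 0.36882269]]
scale [[0.72774072 0.04945184]]
scale [[ 0.70657814 -0.13578146]]
scale [[ 0.50139167 -0.10495536]]
scale [[0.52403476 0.07027423]]
```

Run:
```python
import cv2
im=cv2.imread('pics/top0.png'); a=cv2.resize(im[160:300,115:215],None,fx=4,fy=4,interpolation=cv2.INTER_CUBIC); b=cv2.resize(im[160:300,260:355],None,fx=4,fy=4,interpolation=cv2.INTER_CUBIC)
cv2.imwrite('pics/crop0.png',cv2.hconcat([a,b]))
```

```text
(no output)
```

View pics/crop0.png

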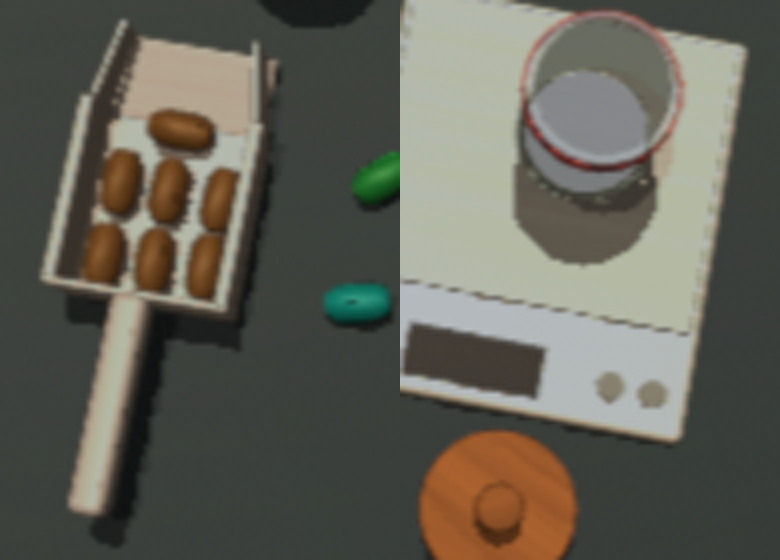

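Run:
```python
from h import *
m=viewer.camera_model('top'); print('jar top est',ray(m,(310.75,182.5),.125))
c=(np.array([[523,90],[683,90],[603,12],[603,170]])/4+[160,160])
c=np.array([[523-400,90],[683-400,90],[203,12],[203,170]])/4+[260,160]; print(circ(ray(m,c,.125)))
go((.5075,-.237,.17),down(-6.2)); go((.5075,-.237,.0635),down(-6.2))
```

```text
jar top est [[ 0.65279406 -0.05205338]]
[ 0.65256638 -0.05209909  0.03715644]
row [-0.1  0.  30.6] [ 0.3643 -0.1991  0.0748]
row [-0.1  0.  30.6] [ 0.3643 -0.199   0.1813]
```

Call:
{"name": "play_rows", "arguments": {"plan": [0,0,6,0.06,-0.033,0.01,1,0,0,12,0.12,-0.066,0.02,1,0,0,18,0.18,-0.1,0.035,1,0,0,24,0.25,-0.135,0.05,1,0,0,30.6,0.31,-0.17,0.065,1,0,0,30.6,0.3643,-0.199,0.075,1,0,0,30.6,0.3643,-0.199,0.075,1,0,0,30.6,0.3643,-0.199,0.075,1,0,0,30.6,0.3643,-0.199,0.075,1], "squeeze": 40}}

```text
clock: 1.23
position: [0.5072, -0.2382, 0.1701]
ee_rot: [0.999, -0.054, -0.0, 0.0]
ft_force: [-0.3, -0.7, -0.0]
grip_width: 0.998
grasp_force: 0.0
```

Run:
```python
from h import *
log(); p,R,o=pose(); print(p,o['joint_pos'])
im=viewer.camera('wrist'); m=viewer.camera_model('wrist'); cv2.imwrite('pics/w1.png',im[:,:,::-1])
H=hsv(im); b=cv2.inRange(H,(105,130,30),(125,255,255)); c=big(b); pp=ray(m,c,.079)
r=cv2.minAreaRect(c); print(c.min(0),c.max(0))
go((.5075,-.237,.0635),down(-6.2))
q=ray(m,np.argwhere(b>0)[:,::-1],.079); loc=(down(-6.2).inv().apply(np.c_[q-[.5075,-.237],np.zeros(len(q))]))
for x in(-.02,-.01,0,.01):
    s=loc[abs(loc[:,0]-x)<.0015]; print(x,s[:,1].min() if len(s) else None,s[:,1].max() if len(s) else None)
print('end',loc[:,0].min())
```

```text
[ 0.50723456 -0.23823081  0.17009789] [ 0.58914576  0.26049928 -0.26904439  1.72030624  0.07500638  1.1713532
 -1.38003858]
[183   0] [378 235]
row [ 0.   0.  -0.1] [ 0.0003 -0.002   0.1068]
-0.02 -0.004454765823835579 0.008470564790040352
-0.01 -0.005982632418143254 0.009207298475484594
0 -0.0058797998758457325 0.009123823048962663
0.01 -0.005779459203297446 0.00904237059661636
end -0.02061215779644761
```

View pics/w1.png

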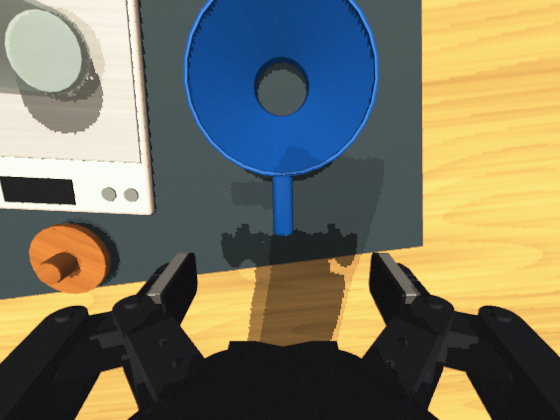

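Call:
{"name": "play_rows", "arguments": {"plan": [0,0,0,0.002,0,0.05,1,0,0,0,0.002,0,0.09,1,0,0,0,0.002,0,0.1065,1,0,0,0,0.002,0,0.1065,1,0,0,0,0.002,0,0.1065,0,0,0,0,0.002,0,0.1065,0,0,0,0,0.002,0,0.1065,0,0,0,0,0.002,0,0.1065,0,0,0,0,0.002,0,0.1065,0,0,0,0,0.002,0,0.1065,0], "squeeze": 60}}

```text
clock: 2.52
position: [0.5099, -0.2378, 0.0641]
ee_rot: [0.999, -0.054, 0.0, 0.0]
ft_force: [-2.1, 1.3, 4.7]
grip_width: 0.176
grasp_force: 60.7
```

Run:
```python
from h import *
log(); p,R,o=pose(); print(p,o['grip_width'],o['grasp_force'],o['ft_force'])
D=R
f=np.array([-.095,0,.0655]); # origin of funnel rel to grasp
c=R.apply([1,0,0])[:2]; print('heading',c)
off=p[:2]+c*.0957
print('funnel centre est',off)
import numpy as np
d=np.array([.6527,-.0505])-(p[:2]+c*.0955)
for z in(.09,.05,0.099-.002,):pass
# lift to funnel z=.15, above jar, then down to .1
for zf in(.15,.15,.1): go((p[0]+d[0],p[1]+d[1],p[2]+zf-.003),R)
```

```text
[ 0.50986716 -0.23777952  0.06411472] 0.17633384798495078 60.69218873977661 [-2.11446106  1.31582097  4.69439058]
heading [ 0.99414362 -0.10806646]
funnel centre est [ 0.60500671 -0.24812148]
row [0. 0. 0.] [ 0.0263 -0.2016 -0.147 ]
row [0. 0. 0.] [ 0.0263 -0.2016 -0.147 ]
row [0. 0. 0.] [ 0.0263 -0.2016 -0.097 ]
```

Call:
{"name": "play_rows", "arguments": {"plan": [0,0,0,0,0,-0.03,0,0,0,0,0,0,-0.08,0,0,0,0,0,-0.01,-0.147,0,0,0,0,0.005,-0.05,-0.157,0,0,0,0,0.012,-0.1,-0.157,0,0,0,0,0.02,-0.15,-0.157,0,0,0,0,0.026,-0.185,-0.147,0,0,0,0,0.026,-0.2015,-0.147,0,0,0,0,0.026,-0.2015,-0.147,0,0,0,0,0.026,-0.2015,-0.147,0,0,0,0,0.026,-0.2015,-0.147,0]}}

```text
clock: 3.9
position: [0.5573, -0.0419, 0.211]
ee_rot: [0.998, -0.055, 0.0, 0.0]
ft_force: [-0.7, -0.0, -0.8]
grip_width: 0.175
grasp_force: 60.0
```

Run:
```python
from h import *
log(); p,R,o=pose(); print(p,o['joint_pos'],o['ft_force'])
for n,z in(('top',.226),('scene',.226)):
    im=viewer.camera(n); m=viewer.camera_model(n); cv2.imwrite(f'pics/{n}2.png',im[:,:,::-1]); H=hsv(im)
    b=cv2.inRange(H,(105,130,30),(125,255,255)); c=big(cv2.morphologyEx(b,cv2.MORPH_OPEN,np.ones((5,5),np.uint8))); q=ray(m,c,z); print(n,circ(q))
    red=cv2.inRange(H,(0,110,60),(7,255,255))|cv2.inRange(H,(172,90,60),(180,255,255))
```

```text
[ 0.55725671 -0.04194701  0.21098248] [ 0.34397688  0.23669697 -0.40541416  1.66949755  0.09811076  1.25521985
 -1.76328054] [-0.69142686 -0.00699932 -0.81847654]
top [ 0.65278406 -0.05043251  0.0604658 ]
scene [ 0.64858658 -0.05139548  0.06782925]
```

View pics/scene2.png

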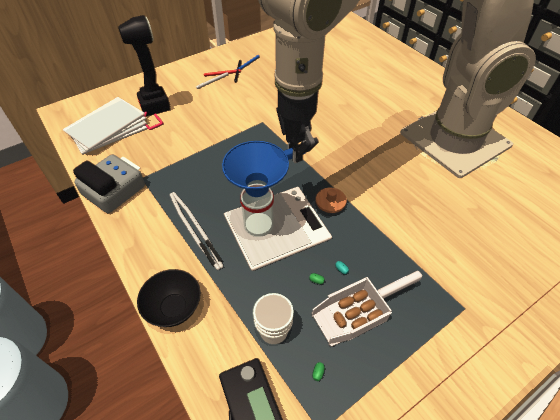

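Call:
{"name": "play_rows", "arguments": {"plan": [0,0,0,0,-0.001,0.02,0,0,0,0,0,-0.001,0.035,0,0,0,0,0,-0.001,0.045,0,0,0,0,0,-0.001,0.048,0,0,0,0,0,-0.001,0.049,0,0,0,0,0,-0.001,0.049,0]}}

```text
clock: 4.75
position: [0.5579, -0.0393, 0.1624]
ee_rot: [0.999, -0.054, 0.001, 0.0]
ft_force: [1.5, -0.5, 0.4]
grip_width: 0.177
grasp_force: 60.3
```

Call:
{"name": "play_rows", "arguments": {"plan": [0,0,0,0,0,0.0005,0.5,0,0,0,0,0,0.0005,0.5,0,0,0,0,0,0.0005,0.5,0,0,0,0,0,-0.04,0.5,0,0,0,0,0,-0.09,0.5,0,0,0,0,0,-0.09,0.6]}}

```text
clock: 5.5
position: [0.5593, -0.039, 0.2559]
ee_rot: [0.999, -0.054, 0.003, 0.0]
ft_force: [-0.5, -0.1, -1.4]
grip_width: 0.597
grasp_force: 0.0
```

Run:
```python
from h import *
log(); p,R,o=pose(); print(p)
for n,z in(('top',.176),):
    im=viewer.camera(n); m=viewer.camera_model(n); H=hsv(im)
    b=cv2.inRange(H,(105,130,30),(125,255,255)); c=big(cv2.morphologyEx(b,cv2.MORPH_OPEN,np.ones((5,5),np.uint8))); q=ray(m,c,z); print(n,circ(q))
    # handle axis
    S=cv2.inRange(H,(0,0,110),(40,110,255))[225:295,115:160]
    q=np.argwhere(S>0)[:,::-1]+[115,225]; q=q[q[:,1]>240]; w=ray(m,q,.056); print(len(w),w.mean(0),w.min(0),w.max(0))
    v=np.linalg.svd(w-w.mean(0),full_matrices=False)[2][0]; v*=np.sign(v[0]); print('yaw',np.degrees(np.arctan2(v[1],v[0])), 'ext',((w-w.mean(0))@v).min())
    for a in (np.array(v),):
        g=w.mean(0)+v*(((w-w.mean(0))@v).min()+.07); print('grip',g); yaw=np.degrees(np.arctan2(v[1],v[0]))
        go((*g,.15),down(yaw)); go((*g,.15),down(yaw,30))
# kinematic fit
L=np.loadtxt('log.txt')
def fk(q,P):
    h,a,b,c,o1,o2,o3,q0=P[:8]; s1,s2,s3,s4,s5,s6,s7=SG
    T=np.zeros(3);R=Ro.from_euler('z',q0)
    axes='zyzyzyz'; tr=[[0,0,h],[0,0,0],[o1,0,a],[0,0,0],[o2,0,b],[0,0,0],[o3,0,c]]
    for i in range(7):
        R=R*Ro.from_euler(axes[i],SG[i]*q[i])
        T=T+R.apply(tr[i])
    return T,R*Ro.from_euler('z',P[8])
import itertools
best=[]
for s in itertools.product([1,-1],repeat=4):
    SG=[s[0],1,s[1],1,s[2],1,s[3]]
    def f(P):
        r=[]
        for l in L:
            T,R=fk(l[:7],P); r+=list(T-l[7:10])+list(.3*(R.inv()*Ro.from_quat(l[10:])).as_rotvec())
        return np.r_[r,1e-3*P[4:7]]
    for z in(0,1.57,3.14,-1.57):
      x=least_squares(f,[.35,.4,.4,.2,0,0,0,0,z]); best.append((x.cost,SG,x.x))
best.sort(key=lambda t:t[0]); 
for b in best[:3]: print(b[0],b[1],np.round(b[2],4))
```

```text
[ 0.55927348 -0.03900094  0.25594203]
top [ 0.65590149 -0.05113314  0.06200546]
410 [0.49779108 0.26549048] [0.45366354 0.25207885] [0.54214222 0.27878638]
yaw -7.953062336592694 ext -0.0452226330471662
grip [0.52233014 0.26206224]
row [ 0.  -0.2  1.8] [-0.0686 -0.2955  0.1032]
row [-0.5 29.8  1.7] [-0.0686 -0.2955  0.1032]
6.720097029995777e-07 [-1, 1, -1, 1, -1, 1, -1] [ 0.192   0.4498  0.4945  0.268  -0.009  -0.0015 -0.004  -0.0722  1.4986]
6.720097029996034e-07 [-1, 1, -1, 1, -1, 1, -1] [ 0.192   0.4498  0.4945  0.268  -0.009  -0.0015 -0.004  -0.0722  1.4986]
6.720097029996775e-07 [-1, 1, -1, 1, -1, 1, -1] [ 0.192   0.4498  0.4945  0.268  -0.009  -0.0015 -0.004  -0.0722  1.4986]
```

```bash
cat > kin.py <<'E'
from h import *
P=[.192,.4498,.4945,.268,-.009,-.0015,-.004,-.0722,1.4986]; SG=[-1,1,-1,1,-1,1,-1]
LO=np.array([-2.6,-.5,-1.47,.16,-1.27,.06,-2.6]);HI=np.array([2.6,2.12,1.34,2.42,4.41,2.06,2.6])
def fk(q):
    h,a,b,c,o1,o2,o3,q0,e=P; T=np.zeros(3);R=Ro.from_euler('z',q0); tr=[[0,0,h],[0,0,0],[o1,0,a],[0,0,0],[o2,0,b],[0,0,0],[o3,0,c]]
    for i in range(7):
        R=R*Ro.from_euler('zyzyzyz'[i],SG[i]*q[i]); T=T+R.apply(tr[i])
    return T,R*Ro.from_euler('z',e)
def ik(p,R,q):
    def f(x):
        T,r=fk(x); return np.r_[(T-p)*10,(r.inv()*R).as_rotvec()*3,.003*(x-q)]
    s=least_squares(f,np.clip(q,LO+.03,HI-.03),bounds=(LO+.02,HI-.02)); T,r=fk(s.x); return s.x,np.linalg.norm(T-p),(r.inv()*R).magnitude()
GR=np.array([-.086,0,.042]); LIP=np.array([.085,0,.014])
def scoopR(yaw,dip): return Ro.from_euler('z',yaw,degrees=True)*Ro.from_euler('y',dip,degrees=True)
def toolpose(yaw,dip,lip,tau,g=GR): # TCP pose with lip at given world point
    R=down(yaw,tau-dip); return lip+scoopR(yaw,dip).apply(g-LIP)+R.apply([0,0,.005]),R
E
python3 - <<'E'
from kin import *
L=np.loadtxt('log.txt'); q0=L[-1,:7]
J=np.array([.653,-.0505])
rng=np.random.default_rng(0)
for tau in(0,20,30):
  qp,e1,e2=ik(np.array([.522,.262,.045])+down(-8,tau).apply([0,0,.005]),down(-8,tau),q0); print('pick',tau,np.round(qp,2),round(e1,4),round(e2,3))
  for yaw in(-8,-30,-50,-70,-90,-110,30,60):
    h=np.r_[np.cos(np.radians(yaw)),np.sin(np.radians(yaw))]; q=qp; out=[];mx=0
    for k in np.linspace(0,1,8):  # carry
        lip=np.r_[J-.02*h,.21]; pg,_=toolpose(yaw,0,lip,tau); y=-8+(yaw+8)*k
        p=np.array([.522,.262,.2])*(1-k)+np.r_[pg[:2],pg[2]]*k; q,a,b=ik(p,down(y,tau),q); mx=max(mx,a+b*.2)
    for dip in range(0,76,5):
        lz=.2 if dip<20 else max(.18,.2-(dip-20)*.001); qn,a,b=ik(*toolpose(yaw,dip,np.r_[J-.02*h,lz],tau),q); out.append((round(a*1000),round(np.degrees(b)))); st=abs(qn-q).max(); q=qn
    print(tau,yaw,'carry',round(mx,3),[o for o in out[::5]],np.round(q,2))
E
```

```text
pick 0 [-0.2   0.49 -0.43  1.76  0.24  0.95 -2.43] 0.0 0.0
0 -8 carry 0.0 [(0, 0), (0, 0), (43, 12), (117, 32)] [ 0.7   0.96 -1.21  1.21 -0.03  2.04 -2.58]
0 -30 carry 0.0 [(0, 0), (0, 0), (18, 5), (74, 21)] [ 0.64  0.87 -0.94  1.14 -0.32  2.04 -2.58]
0 -50 carry 0.0 [(0, 0), (0, 0), (0, 0), (44, 12)] [ 0.52  0.77 -0.56  1.13 -0.65  2.04 -2.58]
0 -70 carry 0.012 [(5, 2), (0, 0), (0, 0), (25, 7)] [ 0.27  0.66 -0.    1.2  -1.06  2.04 -2.58]
0 -90 carry 0.096 [(39, 16), (27, 9), (25, 7), (28, 8)] [ 0.19  0.57  0.2   1.38 -1.25  1.88 -2.58]
0 -110 carry 0.183 [(76, 30), (66, 22), (49, 17), (31, 11)] [ 0.64  0.45 -0.37  1.62 -1.25  1.41 -2.58]
0 30 carry 0.0 [(0, 0), (0, 0), (3, 1), (40, 12)] [-0.72  1.11  1.32  1.06  0.22  2.04 -0.24]
0 60 carry 0.0 [(0, 0), (0, 0), (0, 0), (0, 0)] [-0.46  0.75  0.37  1.09  0.89  2.04 -0.47]
pick 20 [-0.78  0.35  0.16  1.95  0.3   0.6  -2.58] 0.0 0.0
20 -8 carry 0.0 [(0, 0), (0, 0), (0, 0), (72, 20)] [ 0.19  0.59 -0.28  1.13 -0.    2.04 -1.83]
20 -30 carry 0.0 [(0, 0), (0, 0), (0, 0), (46, 13)] [ 0.62  0.83 -1.03  1.06 -0.04  2.04 -2.58]
20 -50 carry 0.0
[... 719 characters left out ...]
04 -1.78]
30 -30 carry 0.053 [(0, 0), (0, 0), (0, 0), (30, 8)] [ 0.52  0.74 -0.85  1.02  0.    2.04 -2.44]
30 -50 carry 0.056 [(29, 7), (0, 0), (0, 0), (7, 2)] [ 0.37  0.68 -0.44  0.97 -0.34  2.04 -2.58]
30 -70 carry 0.085 [(36, 14), (9, 3), (0, 0), (1, 0)] [-0.1   0.62  0.52  1.07 -0.9   2.04 -2.58]
30 -90 carry 0.144 [(52, 26), (42, 18), (26, 9), (20, 5)] [-0.44  0.68  1.14  1.28 -1.25  2.   -2.58]
30 -110 carry 0.222 [(82, 40), (80, 32), (64, 23), (50, 15)] [-0.51  0.53  1.12  1.51 -1.25  1.69 -2.58]
30 30 carry 0.0 [(0, 0), (27, 4), (93, 16), (177, 30)] [-1.88 -0.48  1.32  1.63  0.76  1.93 -1.43]
30 60 carry 0.0 [(0, 0), (0, 0), (0, 0), (0, 0)] [-0.78  0.89  1.31  1.08 -0.07  1.8  -0.13]
```

Run:
```python
from kin import *
L=np.loadtxt('log.txt'); q0=L[-1,:7]
J=np.array([.653,-.0505])
for fl in(0,1):
 F=Ro.from_euler('z',180*fl,degrees=True); qq=q0.copy(); qq[6]+=3.14*fl
 for tau in(0,10,20):
  qp,e1,e2=ik(np.array([.522,.262,.045])+down(-8,tau).apply([0,0,.005]),down(-8,tau)*F,qq); print('pick',fl,tau,np.round(qp,2),round(e1,4),round(e2,3))
  for yaw in((45,60,75,90) if not fl else (-30,-50,-70,-90,-110,60,80)):
    h=np.r_[np.cos(np.radians(yaw)),np.sin(np.radians(yaw))]; q=qp; mx=0;mg=9
    for k in np.linspace(0,1,8):
        lip=np.r_[J-.02*h,.21]; pg,_=toolpose(yaw,0,lip,tau); y=-8+(yaw+8)*k
        p=np.array([.522,.262,.2])*(1-k)+pg*k; q,a,b=ik(p,down(y,tau)*F,q); mx=max(mx,a+b*.2)
    q1=q;er=0
    for dip in range(0,76,5):
        lz=.2 if dip<20 else max(.18,.2-(dip-20)*.001); p,R=toolpose(yaw,dip,np.r_[J-.02*h,lz],tau); q,a,b=ik(p,R*F,q); er=max(er,a); mg=min(mg,(q-LO).min(),(HI-q).min())
    print(fl,tau,yaw,'carry',round(mx,3),'err',round(er,3),'mg',round(mg,2),np.round(q1,2),np.round(q,2))
```

```text
pick 0 0 [-0.2   0.49 -0.43  1.76  0.24  0.95 -2.43] 0.0 0.0
0 0 45 carry 0.0 err 0.005 mg 0.02 [ 0.46  0.18 -0.22  1.67  0.04  1.29 -0.55] [-0.7   1.13  1.32  0.96  0.24  2.04 -0.14]
0 0 60 carry 0.0 err 0.0 mg 0.02 [ 0.53  0.29 -0.29  1.55  0.08  1.31 -0.29] [-0.46  0.75  0.37  1.09  0.89  2.04 -0.47]
0 0 75 carry 0.0 err 0.0 mg 0.06 [ 0.58  0.41 -0.38  1.41  0.15  1.35 -0.07] [-0.16  0.62 -0.2   1.26  1.24  2.   -0.54]
0 0 90 carry 0.0 err 0.0 mg 0.27 [ 0.59  0.53 -0.47  1.26  0.24  1.4   0.14] [-0.12  0.51 -0.28  1.43  1.34  1.79 -0.51]
pick 0 10 [-0.25  0.42 -0.41  1.86  0.38  0.8  -2.58] 0.0 0.0
0 10 45 carry 0.0 err 0.004 mg 0.02 [ 0.42  0.14 -0.08  1.72 -0.16  1.22 -0.39] [-0.69  1.07  1.32  0.95  0.11  2.04 -0.19]
0 10 60 carry 0.0 err 0.0 mg 0.02 [ 0.51  0.27 -0.17  1.57 -0.13  1.29 -0.14] [-0.34  0.68  0.18  1.07  0.85  2.04 -0.54]
0 10 75 carry 0.0 err 0.0 mg 0.15 [ 0.57  0.42 -0.28  1.4  -0.06  1.36  0.07] [-0.19  0.57 -0.14  1.23  1.07  1.91 -0.52]
0 10 90 carry 0.0 err 0.0 mg 0.35 [ 0.59  0.56 -0.38  1.21  0.04  1.46  0.25] [-0.14  0.47 -0.22  1.39  1.17  1.71 -0.45]
p
[... 2636 characters left out ...]
 0.08 -0.26  1.81  0.38  1.15  0.14] [ 0.69  0.99 -1.27  0.96 -0.    2.04  0.16]
1 20 -70 carry 0.0 err 0.0 mg 0.12 [-0.26  0.29 -0.22  1.58  0.43  1.32 -0.24] [ 0.39  0.63 -0.28  1.08 -0.68  1.94  0.37]
1 20 -90 carry 0.0 err 0.0 mg 0.39 [-0.32  0.5  -0.14  1.3   0.39  1.49 -0.51] [ 0.46  0.5  -0.29  1.27 -0.78  1.67  0.22]
1 20 -110 carry 0.0 err 0.0 mg 0.39 [-0.32  0.71 -0.07  0.98  0.32  1.67 -0.73] [ 0.49  0.36 -0.27  1.46 -0.88  1.38  0.08]
1 20 60 carry 0.001 err 0.0 mg 0.02 [ 1.39  0.74 -1.45  1.57  0.43  1.32  2.58] [-0.15  0.64 -0.1   1.05  0.85  2.04  2.54]
1 20 80 carry 0.069 err 0.026 mg 0.02 [ 1.11  0.95 -1.45  1.31  0.67  1.55  2.58] [ 0.31  0.67 -0.94  1.23  1.34  2.04  2.57]
```

Call:
{"name": "play_rows", "arguments": {"plan": [0,0,-10,-0.005,-0.03,0,0.6,0,0,-20,-0.01,-0.06,0,0.6,0,0,-30,-0.015,-0.09,0,0.6,0,0,-40,-0.02,-0.12,0,0.6,0,0,-50,-0.025,-0.15,0,0.6,0,0,-60,-0.03,-0.18,0,0.6,0,0,-70,-0.035,-0.21,0,0.6,0,0,-80,-0.04,-0.24,0,0.6,0,0,-90,-0.045,-0.27,0,0.7,0,0,-100,-0.05,-0.295,0,0.7,0,0,-110,-0.05,-0.295,0,0.7,0,0,-120,-0.05,-0.295,0.01,0.7,0,0,-130,-0.05,-0.295,0.02,0.7,0,0,-140,-0.05,-0.295,0.03,0.7,0,0,-150,-0.05,-0.295,0.04,0.7,0,0,-160,-0.05,-0.295,0.05,0.7,0,0,-170,-0.05,-0.295,0.05,0.7,0,0,-177,-0.05,-0.295,0.05,0.7,0,0,-177,-0.05,-0.295,0.05,0.7,0,0,-177,-0.05,-0.295,0.05,0.7]}}

```text
clock: 8.05
position: [0.5394, 0.2593, 0.2012]
ee_rot: [0.082, 0.997, -0.0, -0.0]
ft_force: [0.0, -0.7, 0.7]
grip_width: 0.7
grasp_force: 0.0
```

Run:
```python
from h import *
log(); p,R,o=pose(); print(p,o['joint_pos'],R.as_matrix()[:,0])
im=viewer.camera('wrist'); m=viewer.camera_model('wrist'); cv2.imwrite('pics/w3.png',im[:,:,::-1])
print(np.linalg.inv(m['R'])@-m['t'])
for z,pt in((.056,(.522,.262)),(.056,(.454,.27))):
    X=m['R']@np.r_[pt,z]+m['t']; print(X[:2]/X[2]*[m['fx'],m['fy']]+[m['cx'],m['cy']])
```

```text
[0.53937056 0.25932626 0.2011645 ] [ 0.22643668  0.47856798 -0.98727868  1.55419349  0.40644808  1.33031884
  0.60010512] [-9.86691928e-01  1.62598762e-01  8.26078012e-04]
[0.46834028 0.2714912  0.33023192]
[282.26779781 176.86050956]
[278.77829594 100.63586317]
```

View pics/w3.png

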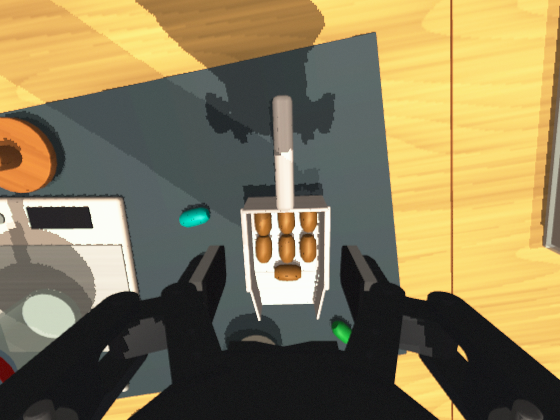

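Run:
```python
from kin import *
m=viewer.camera_model('wrist')
im=cv2.imread('pics/w3.png')[:,:,::-1].copy(); H=hsv(im)
S=cv2.inRange(H,(0,0,105),(180,70,255)); S[:,:265]=0;S[:,305:]=0;S[:90]=0;S[205:]=0
q=np.argwhere(S>0)[:,::-1]
rows=[(r,q[q[:,1]==r][:,0].min(),q[q[:,1]==r][:,0].max()) for r in range(98,204,8) if (q[:,1]==r).sum()>3]; print(rows)
e=ray(m,[((a+b)/2+.5,r) for r,a,b in rows],.056); w=ray(m,[(b+1,r) for r,a,b in rows],.056)-ray(m,[(a,r) for r,a,b in rows],.056); print('w',np.hypot(*w.T))
pf=np.polyfit(e[:,0],e[:,1],1); yaw=np.degrees(np.arctan(pf[0])); print('yaw',yaw)
end=ray(m,(284,96),.056)[0]; c,s=np.cos(np.radians(yaw)),np.sin(np.radians(yaw))
jn=ray(m,(286,196),.053)[0]; print('end',end,'rearwall top',jn)
g=np.array([end[0]+.07*c,0]); g[1]=np.polyval(pf,g[0]); print('grip',g)
R=down(yaw,20)*Ro.from_euler('z',180,degrees=True)
for z in(.09,0.0): go(np.r_[g,.045]+R.apply([0,0,.005])-R.apply([0,0,z]),R)
```

```text
[(98, np.int64(274), np.int64(290)), (106, np.int64(273), np.int64(291)), (114, np.int64(273), np.int64(291)), (122, np.int64(273), np.int64(291)), (130, np.int64(274), np.int64(292)), (138, np.int64(274), np.int64(292)), (146, np.int64(274), np.int64(292)), (154, np.int64(274), np.int64(293)), (162, np.int64(275), np.int64(293)), (170, np.int64(276), np.int64(293)), (178, np.int64(275), np.int64(293)), (186, np.int64(276), np.int64(293)), (194, np.int64(276), np.int64(293)), (202, np.int64(265), np.int64(303))]
w [0.01498671 0.01687207 0.01699608 0.01712193 0.01724954 0.01737918
 0.01751079 0.018573   0.01777996 0.01697463 0.01805766 0.01724184
 0.01737862 0.03795493]
yaw -7.614846771842336
end [0.45093683 0.27517032] rearwall top [0.54193244 0.26242987]
grip [0.52031952 0.26438568]
row [ -0.3 -20.   -1.7] [0.0488 0.001  0.0765]
row [ -0.3 -20.   -1.7] [0.018  0.002  0.1611]
```

Call:
{"name": "play_rows", "arguments": {"plan": [0,-10,-1,0.03,0.001,0.04,0.7,0,-20,-1.7,0.0495,0.001,0.0765,0.7,0,-20,-1.7,0.0495,0.001,0.0765,0.7,0,-20,-1.7,0.035,0.0015,0.12,0.7,0,-20,-1.7,0.025,0.002,0.145,0.7,0,-20,-1.7,0.019,0.002,0.161,0.7,0,-20,-1.7,0.019,0.002,0.161,0.7,0,-20,-1.7,0.019,0.002,0.161,0,0,-20,-1.7,0.019,0.002,0.161,0,0,-20,-1.7,0.019,0.002,0.161,0,0,-20,-1.7,0.019,0.002,0.161,0,0,-20,-1.7,0.019,0.002,0.161,0], "squeeze": 100}}

```text
clock: 9.6
position: [0.5217, 0.2647, 0.0419]
ee_rot: [0.064, 0.983, -0.014, 0.174]
ft_force: [-2.4, -1.8, 6.2]
grip_width: 0.194
grasp_force: 97.3
```

```bash
cat > pour.py <<'E'
from kin import *
import sys
F=Ro.from_euler('z',180,degrees=True); J=np.array([.654,-.0505])
E
python3 - <<'E'
from pour import *
log(); p,R,o=pose(); print(p,o['grip_width'],o['grasp_force'],o['ft_force'],o['joint_pos'])
yaw,tau=-95,20
print('actual heading',R.as_matrix()[:,0],'z',R.as_matrix()[:,2])
h=np.r_[np.cos(np.radians(yaw)),np.sin(np.radians(yaw))]
print('lift'); go(p+[0,0,.17],R)
pg,_=toolpose(yaw,0,np.r_[J-.025*h,.225],tau)
print(pg)
for k in np.linspace(0,1,11)[1:]:
    go((p+[0,0,.17])*(1-k)+pg*k,down(-7.6+(yaw+7.6)*k,tau)*F)
E
```

```text
[0.52170474 0.26472312 0.04193381] 0.19391590713774792 97.26719856262207 [-2.40860509 -1.82159459  6.15237476] [ 0.05110217  0.45221323 -0.85167239  1.9751954   0.8817088   0.81455147
  0.11755318]
actual heading [-0.9311955   0.1216841  -0.34361014] z [ 0.34005147 -0.0495544  -0.93910029]
lift
row [0. 0. 0.] [-0.0584 -0.0008 -0.1596]
[0.67093348 0.14305057 0.24830154]
row [2.8 0.1 8.4] [-0.075  -0.0109 -0.1574]
row [ 5.8  0.1 16.6] [-0.0917 -0.021  -0.1551]
row [ 8.8  0.2 24.8] [-0.1083 -0.0312 -0.1529]
row [11.8  0.2 33. ] [-0.1249 -0.0413 -0.1506]
row [14.8  0.2 41.2] [-0.1415 -0.0514 -0.1483]
row [17.8  0.2 49.4] [-0.1582 -0.0615 -0.1461]
row [20.8  0.2 57.6] [-0.1748 -0.0716 -0.1438]
row [23.8  0.3 65.8] [-0.1914 -0.0818 -0.1415]
row [26.8  0.3 74. ] [-0.2081 -0.0919 -0.1393]
row [29.8  0.3 82.2] [-0.2247 -0.102  -0.137 ]
```

Call:
{"name": "play_rows", "arguments": {"plan": [0,0,0,-0.005,0,-0.012,0,0,0,0,-0.018,0,-0.05,0,0,0,0,-0.036,0,-0.1,0,0,0,0,-0.054,-0.001,-0.15,0,0,0,0,-0.066,-0.001,-0.182,0,0,0,0,-0.071,-0.001,-0.1934,0,1.4,0,4.2,-0.0785,-0.006,-0.1906,0,2.8,0.1,8.4,-0.0861,-0.011,-0.1878,0,4.3,0.1,12.5,-0.094,-0.016,-0.185,0,5.8,0.1,16.6,-0.1016,-0.021,-0.1821,0,7.3,0.1,20.7,-0.1095,-0.026,-0.1794,0,8.8,0.2,24.8,-0.117,-0.031,-0.1766,0,10.3,0.2,29,-0.1247,-0.036,-0.1738,0,11.8,0.2,33,-0.1323,-0.0413,-0.1709,0,13.3,0.2,37.1,-0.14,-0.0464,-0.168,0,14.8,0.2,41.2,-0.1477,-0.0514,-0.1652,0,16.3,0.2,45.3,-0.1554,-0.0565,-0.1624,0,17.8,0.2,49.4,-0.1631,-0.0615,-0.1596,0,18.5,0.2,51.5,-0.167,-0.064,-0.158,0,18.5,0.2,51.5,-0.167,-0.064,-0.158,0]}}

```text
clock: 12.1
position: [0.6149, 0.1885, 0.2458]
ee_rot: [0.509, 0.843, -0.09, 0.148]
ft_force: [0.5, -0.0, -2.1]
grip_width: 0.194
grasp_force: 97.9
```

Run:
```python
from pour import *
log(); p,R,o=pose(); print(p,o['grip_width'],o['ft_force'],o['joint_pos'])
yaw,tau=-95,20
h=np.r_[np.cos(np.radians(yaw)),np.sin(np.radians(yaw))]
im=viewer.camera('scene'); cv2.imwrite('pics/s4.png',im[:,:,::-1])
x=R.as_matrix()[:,0]; y0=np.degrees(np.arctan2(-x[1],-x[0])); print('yaw now',y0,R.as_matrix()[:,2])
pg,_=toolpose(yaw,0,np.r_[J-.025*h,.225],tau)
for k in np.linspace(0,1,9)[1:]: go(p*(1-k)+pg*k,down(y0+(yaw-y0)*k,tau)*F)
```

```text
[0.61485561 0.18848682 0.24578199] 0.19391708670113278 [ 0.46288465 -0.0292024  -2.12860861] [ 0.02119716  0.46599927 -0.77267671  1.43413791  0.66069571  1.47907796
 -0.32566229]
yaw now -62.18434811432272 [ 0.15689405 -0.30284971 -0.94003527]
row [ 1.3 -0.1  3.9] [-0.0082  0.0036  0.003 ]
row [ 2.7 -0.1  7.8] [-0.0161  0.0071  0.0055]
row [ 4.1 -0.  11.6] [-0.024   0.0107  0.008 ]
row [ 5.5 -0.  15.5] [-0.0319  0.0142  0.0106]
row [ 6.9 -0.  19.3] [-0.0398  0.0178  0.0131]
row [ 8.3 -0.  23.2] [-0.0478  0.0213  0.0156]
row [ 9.7 -0.  27. ] [-0.0557  0.0249  0.0181]
row [11.1 -0.  30.9] [-0.0636  0.0284  0.0207]
```

View pics/s4.png

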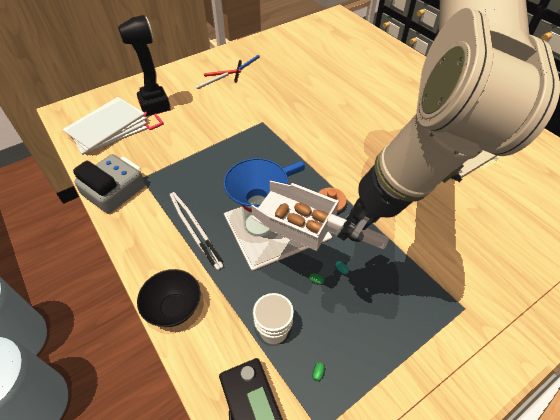

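Call:
{"name": "play_rows", "arguments": {"plan": [1.3,0,3.9,-0.0082,0.0036,0.003,0,2.7,0,7.8,-0.0161,0.0071,0.0055,0,4.1,0,11.6,-0.024,0.0107,0.008,0,5.5,0,15.5,-0.0319,0.0142,0.0106,0,6.9,0,19.3,-0.0398,0.0178,0.0131,0,8.3,0,23.2,-0.0478,0.0213,0.0156,0,9.7,0,27,-0.0557,0.0249,0.0181,0,11.1,0,30.9,-0.0636,0.0284,0.0207,0,11.1,0,30.9,-0.0636,0.0284,0.0207,0,11.1,0,30.9,-0.0636,0.0284,0.0207,0]}}

```text
clock: 13.4
position: [0.6708, 0.1434, 0.2489]
ee_rot: [0.726, 0.666, -0.127, 0.117]
ft_force: [-0.5, -0.2, -2.3]
grip_width: 0.194
grasp_force: 97.9
```

```bash
cat > dip.py <<'E'
from pour import *
log(); p,R,o=pose(); print(p,o['joint_pos'],o['ft_force'])
yaw,tau=-95,20
h=np.r_[np.cos(np.radians(yaw)),np.sin(np.radians(yaw))]
z=R.as_matrix()[:,2]; print('tilt',np.degrees(np.arctan2(z[:2]@h,-z[2])))
def lz(d): return np.interp(d,[0,20,45,75],[.203,.198,.185,.182])
def lx(d): return np.interp(d,[0,30,75],[-.025,-.025,-.015])
for d in map(float,sys.argv[1:]):
    pp,RR=toolpose(yaw,d,np.r_[J+lx(d)*h,lz(d)],tau); print(d,end=' '); go(pp,RR*F)
E
python3 dip.py 0 5 10 15 20 23 26 29 32 35 38
python3 - <<'E'
from h import *
im=viewer.camera('top'); cv2.imwrite('pics/t5.png',im[:,:,::-1])
E
```

```text
[0.67075642 0.14338981 0.24892603] [-0.05274193  0.64391744 -0.62580274  1.13450291  0.6273191   1.69268945
 -0.69929291] [-0.54823023 -0.24756135 -2.25475742]
tilt 19.93946767966506
0.0 row [ 0.1 -0.1  0.1] [0.0074 0.0002 0.0214]
5.0 row [0.1 4.9 0.1] [0.0003 0.0002 0.0097]
10.0 row [0.1 9.9 0.1] [-0.0079  0.0002 -0.0013]
15.0 row [ 0.1 14.9  0.1] [-0.0171  0.0002 -0.0115]
20.0 row [ 0.1 19.9  0.1] [-0.0272  0.0002 -0.0208]
23.0 row [ 0.1 22.9  0.1] [-0.0335  0.0002 -0.0252]
26.0 row [ 0.1 25.9  0.1] [-0.04    0.0002 -0.0292]
29.0 row [ 0.  28.9  0.1] [-0.0469  0.0002 -0.0328]
32.0 row [ 0.  31.9  0.1] [-0.0543  0.0002 -0.0359]
35.0 row [ 0.  34.9  0.1] [-0.0623  0.0002 -0.0385]
38.0 row [ 0.  37.9  0.1] [-0.0704  0.0002 -0.0407]
```

View pics/t5.png

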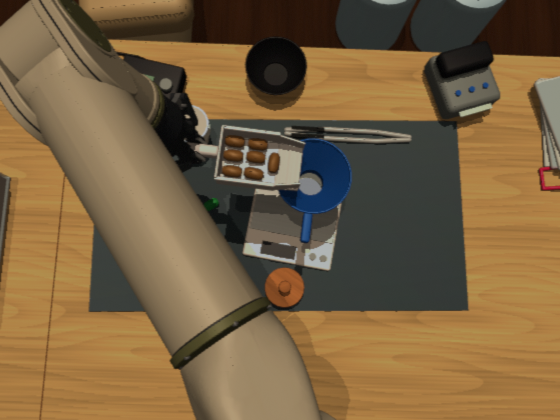

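Run:
```python
from h import *
m=viewer.camera_model('top'); im=cv2.imread('pics/t5.png')[:,:,::-1].copy()
print(ray(m,[(306,142),(298,190),(302,166)],.225), ray(m,[(306,142),(298,190)],.25))
H=hsv(im); b=cv2.inRange(H,(105,130,30),(125,255,255)); c=big(b); q=ray(m,c,.176); q=q[(q[:,0]>.62)|(q[:,1]<-.1)]; q=q[q[:,1]<-.06]; print(circ(q))
a=cv2.resize(im[125:220,205:365],None,fx=4,fy=4,interpolation=cv2.INTER_CUBIC); cv2.imwrite('pics/t5c.png',a[:,:,::-1])
```

```text
[[ 0.69917581 -0.03459512]
 [ 0.61682146 -0.02306332]
 [ 0.65766013 -0.02878182]] [[ 0.69146366 -0.03281332]
 [ 0.61156308 -0.02162511]]
[ 0.66818684 -0.07747134  0.04262405]
```

View pics/t5c.png

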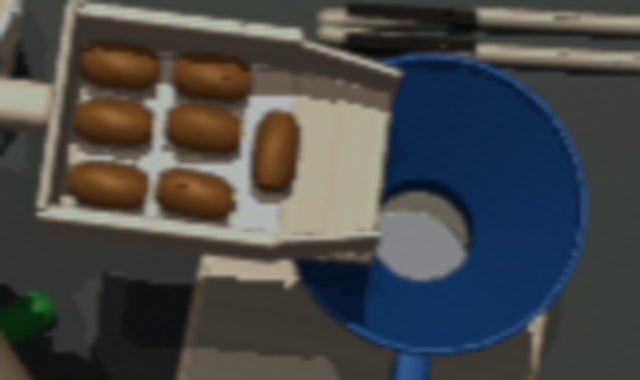

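Call:
{"name": "play_rows", "arguments": {"plan": [0,0,0,0.0074,0,0.0214,0,0,5,0,0.0003,0,0.0097,0,0,10,0,-0.0079,0,-0.0013,0,0,15,0,-0.0171,0,-0.0115,0,0,20,0,-0.0272,0,-0.0208,0,0,20,0,-0.0272,0,-0.0208,0,0,23,0,-0.0335,0,-0.0252,0,0,23,0,-0.0335,0,-0.0252,0,0,26,0,-0.04,0,-0.0292,0,0,26,0,-0.04,0,-0.0292,0,0,29,0,-0.0469,0,-0.0328,0,0,29,0,-0.0469,0,-0.0328,0,0,32,0,-0.0543,0,-0.0359,0,0,32,0,-0.0543,0,-0.0359,0,0,35,0,-0.0623,0,-0.0385,0,0,35,0,-0.0623,0,-0.0385,0,0,35,0,-0.0623,0,-0.0385,0]}}

```text
clock: 15.58
position: [0.6668, 0.0985, 0.306]
ee_rot: [0.731, 0.67, 0.096, -0.088]
ft_force: [0.2, 0.6, -2.4]
grip_width: 0.191
grasp_force: 97.9
```

```bash
python3 dip.py 35 40 45 50 55 60 65 70 75
python3 - <<'E'
from h import *
a=viewer.camera('top')[110:230,180:380]; b=viewer.camera('scene')[140:260,180:380]
cv2.imwrite('pics/t6.png',cv2.resize(cv2.vconcat([a[:,:,::-1],b[:,:,::-1]]),None,fx=2.4,fy=2.4,interpolation=cv2.INTER_CUBIC))
E
```

```text
[0.66680279 0.0984541  0.30602314] [ 0.45446954  0.50868846 -0.82140708  1.24604761  0.12311809  1.43493509
 -0.37977256] [ 0.1828257   0.63801094 -2.41698397]
tilt -14.936771362469573
35.0 row [ 0.   0.1 -0. ] [-0.0002  0.0002 -0.0004]
40.0 row [ 0.   5.1 -0. ] [-0.0095  0.0002 -0.0111]
45.0 row [ 0.  10.1 -0. ] [-0.0199  0.0002 -0.021 ]
50.0 row [ 0.  15.1 -0. ] [-0.0307  0.0003 -0.0321]
55.0 row [ 0.  20.1 -0. ] [-0.0426  0.0003 -0.0424]
60.0 row [ 0.  25.1 -0. ] [-0.0552  0.0003 -0.0517]
65.0 row [ 0.  30.1 -0. ] [-0.0687  0.0003 -0.06  ]
70.0 row [ 0.  35.1 -0. ] [-0.0829  0.0003 -0.0672]
75.0 row [ 0.  40.1 -0. ] [-0.0976  0.0003 -0.0732]
```

View pics/t6.png

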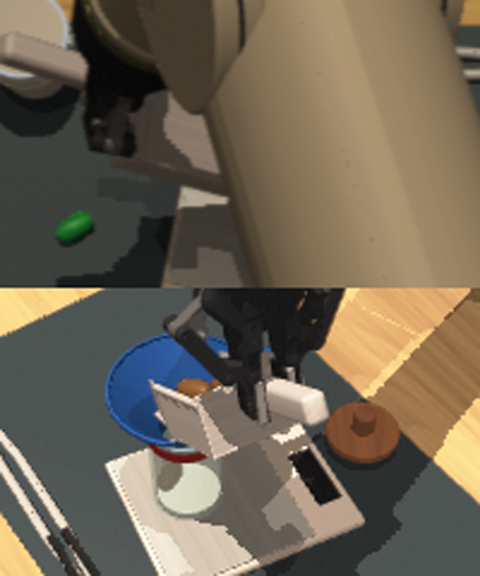

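Call:
{"name": "play_rows", "arguments": {"plan": [0,2.5,0,-0.0047,0,-0.0055,0,0,2.5,0,-0.0047,0,-0.0055,0,0,5,0,-0.0095,0,-0.0111,0,0,5,0,-0.0095,0,-0.0111,0,0,7.5,0,-0.0147,0,-0.0161,0,0,7.5,0,-0.0147,0,-0.0161,0,0,10,0,-0.0199,0,-0.021,0,0,10,0,-0.0199,0,-0.021,0,0,12.5,0,-0.0253,0,-0.0265,0,0,12.5,0,-0.0253,0,-0.0265,0,0,15,0,-0.0307,0,-0.0321,0,0,15,0,-0.0307,0,-0.0321,0,0,20,0,-0.0426,0,-0.0424,0,0,20,0,-0.0426,0,-0.0424,0,0,25,0,-0.0552,0,-0.0517,0,0,25,0,-0.0552,0,-0.0517,0,0,30,0,-0.0687,0,-0.06,0,0,30,0,-0.0687,0,-0.06,0,0,35,0,-0.0829,0,-0.0672,0,0,35,0,-0.0829,0,-0.0672,0]}}

```text
clock: 18.18
position: [0.6586, -0.0009, 0.3485]
ee_rot: [0.67, 0.611, 0.311, -0.285]
ft_force: [-0.4, -1.3, -2.0]
grip_width: 0.188
grasp_force: 98.2
```

```bash
cat > blk.py <<'E'
from h import *
# block-brown blobs; scene camera: jar glass region and funnel region
for n in('scene','top'):
    im=viewer.camera(n); H=hsv(im); cv2.imwrite(f'pics/{n}_last.png',im[:,:,::-1])
    b=cv2.inRange(H,(6,120,50),(17,255,215)); 
    nn,l,st,c=cv2.connectedComponentsWithStats(b)
    print(n,[(tuple(np.round(c[i]).astype(int)),int(st[i,4]),tuple(st[i,:4])) for i in range(1,nn) if 8<st[i,4]<1500 and 115<c[i][1]<330 and 100<c[i][0]<460])
E
python3 dip.py 70 75; python3 blk.py
```

```text
[ 0.65860936 -0.00088173  0.34847818] [ 0.91590721  0.65317955 -0.97395465  1.26345767 -0.34601953  1.44903193
  0.00818141] [-0.42367999 -1.28367218 -2.02038846]
tilt -49.87631523070479
70.0 row [ 0.1  0.1 -0.2] [ 0.0023 -0.0003  0.0011]
75.0 row [ 0.1  5.1 -0.2] [-0.0064 -0.0002 -0.0123]
scene [((np.int64(148), np.int64(120)), 30, (np.int32(145), np.int32(115), np.int32(7), np.int32(11))), ((np.int64(101), np.int64(149)), 132, (np.int32(86), np.int32(139), np.int32(36), np.int32(17))), ((np.int64(143), np.int64(175)), 12, (np.int32(142), np.int32(173), np.int32(5), np.int32(4))), ((np.int64(129), np.int64(200)), 138, (np.int32(109), np.int32(185), np.int32(39), np.int32(30))), ((np.int64(331), np.int64(201)), 232, (np.int32(315), np.int32(188), np.int32(32), np.int32(25))), ((np.int64(319), np.int64(193)), 9, (np.int32(317), np.int32(190), np.int32(4), np.int32(7))), ((np.int64(194), np.int64(312)), 656, (np.int32(158), np.int32(275), np.int32(53), np.int32(58)))]
top [((np.int64(304), np.int64(179)), 9, (np.int32(303), np.int32(176), np.int32(3), np.int32(8))), ((np.int64(315), np.int64(187)), 77, (np.int32(309), np.int32(182), np.int32(12), np.int32(11))), ((np.int64(284), np.int64(287)), 1266, (np.int32(265), np.int32(267), np.int32(40), np.int32(41)))]
```

Run:
```python
from h import *
a=cv2.imread('pics/scene_last.png')[:,:,::-1].copy(); H=hsv(a)
print('scene jar h/s/v'); 
for r in range(196,240,4): print(r,[tuple(int(v) for v in H[r,c]) for c in range(236,284,6)])
T=hsv(cv2.imread('pics/top_last.png')[:,:,::-1].copy())
print('top')
for r in range(150,206,5): print(r,[tuple(int(v) for v in T[r,c]) for c in range(290,345,6)])
```

```text
scene jar h/s/v
196 [(108, 188, 114), (108, 180, 102), (108, 179, 64), (50, 15, 101), (44, 24, 116), (108, 181, 86), (109, 179, 64), (108, 181, 69)]
200 [(108, 183, 177), (108, 181, 97), (40, 17, 91), (41, 20, 104), (27, 36, 126), (106, 50, 87), (108, 187, 79), (15, 41, 136)]
204 [(86, 26, 69), (108, 177, 104), (108, 186, 173), (118, 31, 100), (109, 163, 164), (109, 185, 80), (3, 137, 91), (18, 45, 136)]
208 [(17, 43, 126), (22, 35, 168), (1, 170, 93), (93, 24, 106), (90, 18, 99), (0, 205, 91), (25, 31, 99), (17, 43, 96)]
212 [(17, 43, 212), (19, 41, 188), (20, 58, 115), (3, 170, 99), (3, 167, 96), (17, 85, 135), (28, 31, 99), (17, 43, 94)]
216 [(17, 45, 214), (17, 44, 208), (19, 56, 113), (20, 59, 113), (19, 61, 105), (20, 64, 96), (25, 28, 100), (14, 40, 95)]
220 [(16, 44, 215), (17, 45, 211), (19, 56, 114), (21, 59, 112), (17, 83, 139), (26, 40, 148), (23, 31, 98), (16, 44, 98)]
224 [(16, 44, 214), (18, 44, 204), (27, 32, 181), (22, 57, 111), (22, 56, 101), (31, 28, 204), (23, 31, 98), (16, 44, 98)]
228 [(17, 44, 210), (17, 44, 210), (33, 29, 213), (22, 59, 113), (19, 60, 106), (3
[... 1424 characters left out ...]
 91), (107, 204, 75), (107, 207, 91), (107, 210, 90)]
190 [(15, 59, 69), (15, 59, 69), (14, 61, 71), (15, 56, 73), (15, 182, 59), (150, 41, 31), (107, 206, 93), (107, 212, 94), (107, 206, 93), (106, 211, 93)]
195 [(107, 217, 47), (108, 175, 48), (108, 191, 48), (109, 176, 45), (111, 146, 47), (108, 212, 47), (107, 213, 97), (107, 209, 95), (107, 207, 95), (107, 178, 113)]
200 [(107, 216, 59), (107, 207, 48), (106, 230, 51), (107, 207, 100), (107, 211, 98), (107, 203, 64), (108, 207, 48), (107, 214, 56), (107, 212, 47), (66, 21, 62)]
205 [(108, 172, 71), (107, 213, 61), (107, 213, 61), (107, 214, 50), (107, 217, 47), (107, 218, 48), (107, 212, 47), (108, 207, 48), (23, 36, 149), (54, 20, 64)]
```

Run:
```python
from pour import *
p,R,o=pose(); yaw,tau=-95,20; h=np.r_[np.cos(np.radians(yaw)),np.sin(np.radians(yaw))]
for d,lxx,z in((70,-.02,.2),(75,-.02,.205),(75,-.025,.215)):
    pp,RR=toolpose(yaw,d,np.r_[J+lxx*h,z],tau); go(pp,RR*F); print(np.round(ik(pp,RR*F,o['joint_pos'])[0],2))
im=hsv(cv2.imread('pics/top_last.png')[:,:,::-1].copy())
for f in('top','scene'):
    im=hsv(cv2.imread(f'pics/{f}_last.png')[:,:,::-1].copy()); b=cv2.inRange(im,(9,130,25),(17,255,255)); r=(slice(140,215),slice(270,350)) if f=='top' else (slice(145,240),slice(220,300)); q=np.argwhere(b[r])+[r[0].start,r[1].start]; print(f,len(q),q.mean(0) if len(q) else '',q.min(0) if len(q) else'',q.max(0) if len(q) else '')
```

```text
row [0.  0.1 0. ] [ 0.0152  0.0003 -0.0084]
[ 0.86  0.6  -1.    1.28 -0.38  1.46 -0.09]
row [0.  5.1 0. ] [ 0.0115  0.0003 -0.0244]
[ 0.9   0.63 -1.02  1.28 -0.43  1.47 -0.07]
row [0.  5.1 0. ] [ 0.0224  0.0003 -0.027 ]
[ 0.89  0.62 -1.03  1.27 -0.44  1.48 -0.08]
top 187 [183.02139037 312.76470588] [176 304] [191 320]
scene 62 [148.        295.5483871] [145 289] [154 299]
```

Call:
{"name": "play_rows", "arguments": {"plan": [0,0,0,0.008,0,-0.004,0,0,0,0,0.015,0,-0.008,0,0,3,0,0.015,0,-0.015,0,0,5,0,0.0115,0,-0.024,0,0,5,0,0.022,0,-0.027,0,0,5,0,0.022,0,-0.027,0,0,5,0,0.022,0,-0.027,0]}}

```text
clock: 19.15
position: [0.6577, -0.0055, 0.3843]
ee_rot: [0.654, 0.599, 0.341, -0.311]
ft_force: [-0.7, -0.6, -1.3]
grip_width: 0.192
grasp_force: 98.2
```

```bash
cat > cnt.py <<'E'
from h import *
import sys
for f in('top','scene'):
    I=viewer.camera(f); cv2.imwrite(f'pics/{f}_last.png',I[:,:,::-1]); im=hsv(I); b=cv2.inRange(im,(9,130,25),(17,255,255)); r=(slice(130,240),slice(270,360)) if f=='top' else (slice(135,240),slice(215,300)); q=np.argwhere(b[r])+[r[0].start,r[1].start]; print(f,len(q),q.mean(0) if len(q) else '',q.min(0) if len(q) else'',q.max(0) if len(q) else '')
E
python3 cnt.py
python3 - <<'E'
from h import *
a=hsv(cv2.imread('pics/scene_last.png')[:,:,::-1].copy());b=hsv(cv2.imread('pics/scene2.png')[:,:,::-1].copy());c=hsv(cv2.imread('pics/scene0.png')[:,:,::-1].copy())
for r in range(196,240,5):
    for x in(a,b): print(r,[tuple(int(v) for v in x[r,k]) for k in range(240,280,5)])
t=hsv(cv2.imread('pics/top_last.png')[:,:,::-1].copy())
from collections import Counter
for r in range(150,216,4): print(r,''.join('K' if t[r,k,2]<40 and t[r,k,1]<60 else 'B' if t[r,k,0]>100 and t[r,k,1]>120 else 'o' if 8<t[r,k,0]<18 and t[r,k,1]>110 else 'w' if t[r,k,1]<75 and t[r,k,2]>60 else '.' for k in range(280,350,2)))
print()
for r in range(140,240,3): print(r,''.join('K' if a[r,k,2]<40 and a[r,k,1]<60 else 'B' if a[r,k,0]>100 and a[r,k,1]>120 else 'o' if 8<a[r,k,0]<18 and a[r,k,1]>100 else 'r' if (a[r,k,0]<8 or a[r,k,0]>170) and a[r,k,1]>110 else 'w' if a[r,k,1]<75 and a[r,k,2]>60 else '.' for k in range(215,305,2)))
E
```

```text
top 176 [184.80681818 313.32954545] [176 305] [193 320]
scene 157 [143.03821656 288.59872611] [135 215] [154 299]
196 [(108, 185, 98), (108, 191, 99), (107, 187, 64), (47, 22, 104), (43, 20, 114), (108, 183, 89), (108, 186, 70), (108, 190, 63)]
196 [(6, 95, 102), (49, 21, 95), (55, 16, 95), (107, 193, 66), (105, 109, 77), (39, 22, 115), (32, 28, 127), (16, 46, 95)]
201 [(108, 182, 122), (107, 189, 96), (40, 24, 97), (28, 31, 125), (26, 33, 122), (101, 33, 85), (108, 183, 124), (108, 14, 88)]
201 [(2, 126, 91), (47, 19, 93), (42, 26, 97), (28, 33, 124), (28, 34, 121), (26, 32, 126), (30, 29, 156), (15, 43, 95)]
206 [(75, 14, 75), (179, 151, 93), (107, 106, 103), (108, 174, 91), (100, 51, 120), (105, 26, 78), (1, 185, 88), (16, 40, 95)]
206 [(70, 10, 73), (3, 143, 107), (29, 29, 183), (26, 30, 127), (32, 30, 164), (25, 36, 126), (2, 191, 88), (16, 41, 94)]
211 [(17, 44, 209), (21, 46, 116), (1, 207, 91), (0, 200, 93), (0, 202, 92), (9, 101, 93), (30, 27, 121), (17, 38, 94)]
211 [(17, 44, 208), (26, 31, 132), (1, 204, 116), (1, 207, 91), (0, 202, 91), (12, 62, 116), (30, 24, 119), (16, 
[... 2924 characters left out ...]

200 wwwwwwwwwBBBBBBB.wwwwwwwwwBBBBBwwwwwwwwwwwwww
203 wwwwwwwwwwwwBBBBBBw.wwwwBBBBBwwwwwwwwwwwwwwww
206 wwwwwwwwwwwwwwrBw..BBBwwwwrr.wwwwwwwwwwwwwwww
209 wwwwwwwwwwwwwwwrrrrrr.rrrrrwwwwwwwwwwwwwwww.K
212 wwwwwwwwwwwwwwwwwworrrrrwww.wwwwwwwwwwwwwwwwK
215 wwwwwwwwwwwwwwwwwwwww.ww.wwwwwwwwwwwwwwwwwwww
218 wwwwwwwwwwwwwwwwwwwwwww..wwwwwwwwwwwwwwwwwwww
221 wwwwwwwwwwwwwwwwwwwwwwww.wwwwwwwwwwwwwwwwwwww
224 wwwwwwwwwwwwwwwwwwwwwwwwwwwwwwwwwwwwwwwwwwwww
227 wwwwwwwwwwwwwwwwwwwwwwwwwwwwwwwwwwwwwwwwwwwww
230 wwwwwwwwwwwwwwwwwwwwwwwwwwwwwwwwwwwwwwwwwwwww
233 wwwwwwwwwwwwwwwwwwwwwwwwwwwwwwwwwwwwwwwwwwwww
236 wwwwwwwwwwwwwwwwwwwwwwwwwwwwwwwwwwwwwwwwwwwww
239 wwwwwwwwwwwwwwwwwwwwwwwwwwwwwwwwwwwwwwwwwwwww
```

Run:
```python
from pour import *
p,R,o=pose(); yaw,tau=-95,20; h=np.r_[np.cos(np.radians(yaw)),np.sin(np.radians(yaw))]
for d,lxx,z in((75,-.03,.235),(66,-.04,.25),(57,-.05,.25),(48,-.06,.25),(39,-.07,.25),(30,-.08,.25),(21,-.09,.25),(12,-.1,.25),(3,-.11,.25),(0,-.12,.25)):
    pp,RR=toolpose(yaw,d,np.r_[J+lxx*h,z],tau); go(pp,RR*F)
```

```text
row [ 0.1 -0.   0. ] [ 0.0205  0.0002 -0.0065]
row [ 0.1 -9.   0. ] [0.0492 0.0002 0.0177]
row [  0.1 -18.    0. ] [0.0616 0.0002 0.0519]
row [  0.1 -27.   -0. ] [0.0698 0.0001 0.0868]
row [  0.1 -36.   -0. ] [7.380e-02 1.000e-04 1.218e-01]
row [  0.1 -45.   -0. ] [0.0736 0.     0.1561]
row [  0.1 -54.   -0. ] [ 0.0695 -0.      0.1892]
row [  0.1 -63.   -0. ] [ 6.150e-02 -1.000e-04  2.205e-01]
row [  0.1 -72.   -0. ] [ 5.020e-02 -1.000e-04  2.493e-01]
row [  0.1 -75.   -0. ] [ 4.950e-02 -2.000e-04  2.638e-01]
```

Call:
{"name": "play_rows", "arguments": {"plan": [0,0,0,0.0205,0,-0.0065,0,0,-4,0,0.036,0,0.006,0,0,-9,0,0.0492,0,0.0177,0,0,-18,0,0.0616,0,0.0519,0,0,-27,0,0.0698,0,0.0868,0,0,-36,0,0.0738,0,0.1218,0,0,-45,0,0.0736,0,0.1561,0,0,-54,0,0.0695,0,0.1892,0,0,-63,0,0.0615,0,0.2205,0,0,-72,0,0.0502,0,0.2493,0,0,-75,0,0.0495,0,0.2638,0,0,-75,0,0.0495,0,0.2638,0,0,-75,0,0.0495,0,0.2638,0]}}

```text
clock: 20.88
position: [0.6801, 0.2369, 0.2752]
ee_rot: [0.728, 0.664, -0.126, 0.117]
ft_force: [-0.8, -0.3, -1.6]
grip_width: 0.195
grasp_force: 98.0
```

Run:
```python
from pour import *
p,R,o=pose(); print(p,R.as_matrix()[:,2],o['joint_pos'])
for n in('top','scene'):
    I=viewer.camera(n); cv2.imwrite(f'pics/{n}_last.png',I[:,:,::-1])
t=hsv(cv2.imread('pics/top_last.png')[:,:,::-1].copy())
a=hsv(cv2.imread('pics/scene_last.png')[:,:,::-1].copy())
def ch(x): return 'K' if x[2]<40 and x[1]<60 else 'B' if x[0]>100 and x[1]>120 else 'o' if 8<x[0]<18 and x[1]>110 else 'r' if (x[0]<8 or x[0]>170) and x[1]>110 else 'b' if x[1]>50 and 8<x[0]<24 else 'w'
for r in range(140,216,2): print(r,''.join(ch(t[r,k]) for k in range(200,350,2)))
for r in range(160,242,2): print(r,''.join(ch(a[r,k]) for k in range(215,345,2)))
```

```text
[0.68012377 0.23686613 0.27515915] [-0.02780564 -0.33786241 -0.94078469] [-0.23228997  0.74386492 -0.60832275  0.91188336  0.64807605  1.82318742
 -0.75904339]
140 wwwwwwwwwwwbwwbwbbwwbbbwwwwwwwwwwwwwwwwwwwwwwwwwwwBBBBBBBBBBBBBwwwwbbwwbwbb
142 wwwwwwwwwwwbwwwwbwwwbbwwwwwwwwwwwwwwwwwwwwwwwwwwBBBBBBBBBBBBBBBBBwwKKKKKKKK
144 wwwwwwwwwwwbwwwwbwwwbwbwwwwwwwwwwwwwwwwwwwwwwwBBBBBBBBBBBBBBBBBBBBBwwwwwwww
146 wwwwwwwwwwwbwwwwbwwwwwbwwwwwwwwwwwwwwwwwwwwwwBBBBBBBBBBBBBBBBBBBBBBBwwwwwww
148 wwwwwwwwwwwbwwwwbwwwbwwwwwwwwwwwwwwwwwwwwwwBBBBBBBBBBBBBBBBBBBBBBBBBBBwwwww
150 wwwwwwwwwwwbwwwbbwwwwwwwwwwwwwwwwwwwwwwwwwwBBBBBBBBBBBBBBBBBBBBBBBBBBBBwwww
152 wwwwwwwwwwbwbwwbbwwwbwbwwwwwwwwwwwwwwwwwwwBBBBBBBBBBBBBBBBBBBBBBBBBBBBBBwww
154 wwwwwwwwwwbwwwwbbwwwwwwwwwwwwwwwwwwwwwwwwBBBBBBBBBBBBBBBBBBBBBBBBBBBBBBBBww
156 wwwwwwwwwwwwwwwbwwwwwwwwwwwwwwwwwwwwwwwwBBBBBBBBBBBBBBBBBBBBBBBBBBBBBBBBBww
158 wwwwwwwwwwbwwwwbwbwwwwwwwwwwwwwwwwwwwwwwBBBBBBBBBBBBBBBBBBBBBBBBBBBBBBBBBBw
160 wwwwwwwwwwbwwwwbwwwwwbwwwwwwwwwwwwwwwwwwBBBBBBBBBBBBBBBBBBBBBBBBBBBBBBBBBBw
162 wwwwwwwwwwbwwwwbwwwbwwwwwwwwwwwwwwwwwwwBBBBBBBBBBBBBBBBB
[... 4269 characters left out ...]

222 wwwwwwwwwwwwwwwwbbbbwwbbbbwwwwwbwwwwwwwwwwwwwwwwwwwwwwwwwwbwbwKKK
224 wwwwwwwwbwwwwwwwwwbbbbbbbwwwwwbwwwwwwwwwwwwwwwwwwwwwwwwwwwbbwKKKK
226 wwwwwwwwwwwwwwwwwwbbbbbbwwwwwwbbbbbwwwwwwwwwwwwwwwwwwwwwwwwwwKKKK
228 wwwwwwwwbbwwwwwwwwbbbbbbwwwwwwwbbbbbwwwwwwwwwwwwwwwwwwwwwwbbwKKKK
230 wwwwwwwwwwwwwwwwwwwbbbbbwwwwwwwwbbbwwwwwwwwwwwwwwwwwwwwwwwwwwKKKK
232 wwwwwwwwwwbwwwwwwwwwwwwwwwwwwwwwwwbbwwwwwwwwwwwwwwwwwwwwwwwwbKKKK
234 wwwwwwwwwwwwwwwwwwwwwwwwwwwwwwwwwwwbwwwwwwwwwwwwwwwwwwwwwwbwwKKKK
236 wwwwwwwwwwwbwwwwwwwwwwwwwwwwwwwwwwbbwwwwwwwwwwwwwwwwwwwwwwwwKKKKK
238 wwwwwwwwwwwwwwwwwwwwwwwwwwwwwwwwwwwwbwbwwwwwwwwwwwwwwwwwwwwbKKKKK
240 wwwwwwwwwwwwwwwwwwwwwwwwwwwwwwwwwwwbbwbwwwwwwwwwwwwwwbwwwwwKKKKKK
```

Run:
```python
from h import *
t=hsv(cv2.imread('pics/top_last.png')[:,:,::-1].copy()); a=hsv(cv2.imread('pics/scene_last.png')[:,:,::-1].copy())
print('top V (.. non brown)')
for r in range(170,197): print(r,' '.join('%3d'%t[r,k,2] if t[r,k,1]>100 and t[r,k,0]<25 else ' BB' if t[r,k,0]>100 and t[r,k,1]>100 else ' ..' for k in range(294,328)))
print('scene S')
for r in range(192,240): print(r,' '.join('%3d'%a[r,k,1] if not(a[r,k,0]>100 and a[r,k,1]>100) else ' BB' for k in range(236,280)))
```

```text
top V (.. non brown)
170  BB  BB  BB  BB  BB  BB  BB  BB  BB  BB  BB  BB  BB  BB  BB  BB  BB  BB  BB  BB  BB  BB  BB  BB  BB  BB  BB  BB  BB  BB  BB  BB  BB  BB
171  BB  BB  BB  BB  BB  BB  BB  BB  BB  BB  BB  BB  BB  BB  BB  BB  BB  BB  BB  BB  BB  BB  BB  BB  BB  BB  BB  BB  BB  BB  BB  BB  BB  BB
172  BB  BB  BB  BB  BB  BB  BB  BB  BB  BB  BB  BB  BB  ..  ..  ..  ..  ..  ..  BB  BB  BB  BB  BB  BB  BB  BB  BB  BB  BB  BB  BB  BB  BB
173  BB  BB  BB  BB  BB  BB  BB  BB  BB  BB  ..  ..  ..  ..  ..  ..  ..  ..  ..  ..  ..  BB  BB  BB  BB  BB  BB  BB  BB  BB  BB  BB  BB  BB
174  BB  BB  BB  BB  BB  BB  BB  BB  ..  ..  ..  ..  ..  ..  ..  ..  ..  ..  ..  ..  ..  ..  ..  BB  BB  BB  BB  BB  BB  BB  BB  BB  BB  BB
175  BB  BB  BB  BB  BB  BB  BB  ..  ..  ..  ..  55  68  ..  ..  ..  ..  ..  ..  ..  ..  ..  ..  ..  ..  BB  BB  BB  BB  BB  BB  BB  BB  BB
176  BB  BB  BB  BB  BB  BB  ..  ..  ..  43  40  41  45  45  43  42  46  51  ..  ..  ..  ..  ..  ..  ..  ..  BB  BB  BB  BB  BB  BB  BB  BB
177  BB  BB  BB  BB  BB  ..  ..  49  44  41  42  43  43  42  42  42  41  40  45  ..  ..  ..  ..  ..
[... 10648 characters left out ...]
  44  41  43  44  44  46  45  45  45  45  45  44  45  43  40  39  38  37  36  40  40  32  37  40  38  42  44  41  42  42  41  41  40  44  41  42  45  43  43  44
237  17  14  43  43  44  43  42  43  41  44  45  44  45  44  45  43  44  44  45  43  44  44  44  44  44  44  45  43  43  39  42  41  44  42  42  41  43  43  41  42  44  44  44  42
238  38  17  35  41  44  43  43  44  43  43  45  44  44  44  45  44  43  43  44  44  44  45  43  44  43  44  45  45  44  44  44  41  42  44  40  44  41  41  46  45  44  44  44  44
239  58  16  13  36  32  32  42  42  43  40  44  45  44  45  43  45  43  44  44  46  44  44  43  45  44  44  44  43  43  42  43  44  46  45  45  44  33  32  32  31  32  33  32  33
```

Run:
```python
from pour import *
p,R,o=pose(); yaw,tau=-95,20
t=np.array([.5217,.2647,.0419])
for k in np.linspace(0,1,11)[1:]: go(p*(1-k)+(t+[0,0,.16])*k,down(yaw+(-7.6-yaw)*k,tau)*F)
t2=hsv(cv2.imread('pics/top_last.png')[:,:,::-1].copy()); b=cv2.inRange(t2,(9,130,30),(17,255,255)); b[:112]=0;b[312:]=0
n,l,s,c=cv2.connectedComponentsWithStats(b); print([(np.round(c[i]),s[i,4]) for i in range(1,n) if s[i,4]>15])
```

```text
row [-2.9 -0.1 -8.5] [ 0.0038 -0.0161  0.0064]
row [ -5.9  -0.1 -16.8] [ 0.0076 -0.0322  0.0127]
row [ -8.8  -0.1 -25. ] [ 0.0114 -0.0483  0.0191]
row [-11.8  -0.1 -33.2] [ 0.0152 -0.0644  0.0255]
row [-14.8  -0.1 -41.4] [ 0.0191 -0.0805  0.0319]
row [-17.8  -0.  -49.6] [ 0.0229 -0.0966  0.0382]
row [-20.8  -0.  -57.8] [ 0.0267 -0.1127  0.0446]
row [-23.8  -0.  -66. ] [ 0.0305 -0.1287  0.051 ]
row [-26.7   0.  -74.3] [ 0.0343 -0.1448  0.0573]
row [-29.7   0.  -82.5] [ 0.0381 -0.1609  0.0637]
[(array([145., 115.]), np.int32(197)), (array([293., 115.]), np.int32(1237)), (array([506., 193.]), np.int32(13507)), (array([552., 177.]), np.int32(251)), (array([310., 184.]), np.int32(284)), (array([ 30., 273.]), np.int32(3237)), (array([284., 287.]), np.int32(1250)), (array([477., 281.]), np.int32(59)), (array([512., 289.]), np.int32(204)), (array([468., 306.]), np.int32(1067)), (array([555., 297.]), np.int32(34))]
```

Call:
{"name": "play_rows", "arguments": {"plan": [-2.9,0,-8.5,0.0038,-0.0161,0.0064,0,-5.9,0,-16.8,0.0076,-0.0322,0.0127,0,-8.8,0,-25,0.0114,-0.0483,0.0191,0,-11.8,0,-33.2,0.0152,-0.0644,0.0255,0,-14.8,0,-41.4,0.0191,-0.0805,0.0319,0,-17.8,0,-49.6,0.0229,-0.0966,0.0382,0,-20.8,0,-57.8,0.0267,-0.1127,0.0446,0,-23.8,0,-66,0.0305,-0.1287,0.051,0,-26.7,0,-74.3,0.0343,-0.1448,0.0573,0,-29.7,0,-82.5,0.0381,-0.1609,0.0637,0,-29.7,0,-82.5,0.0381,-0.1609,0.0637,0,-29.7,0,-82.5,0.0381,-0.1609,0.0637,0]}}

```text
clock: 22.48
position: [0.5219, 0.2647, 0.2014]
ee_rot: [0.066, 0.983, -0.013, 0.173]
ft_force: [0.3, 0.4, -1.1]
grip_width: 0.193
grasp_force: 98.0
```

Run:
```python
from pour import *
p,R,o=pose(); tau=20; print(p,o['joint_pos'])
t=np.array([.5217,.2647,.0419])
for z in(.1,.05,.02,.006,.001): go(t+[0,0,z],down(-7.6,tau)*F)
# scoop empty? wrist + top
im=viewer.camera('top'); cv2.imwrite('pics/top_last.png',im[:,:,::-1]); t2=hsv(im); b=cv2.inRange(t2,(9,130,30),(17,255,255)); b[:120]=0;b[310:]=0;b[:,:98]=0;b[:,460:]=0
n,l,s,c=cv2.connectedComponentsWithStats(b); print([(np.round(c[i]),s[i,4]) for i in range(1,n) if s[i,4]>6])
im=viewer.camera('wrist'); t2=hsv(im); cv2.imwrite('pics/w_last.png',im[:,:,::-1]);b=cv2.inRange(t2,(9,130,30),(14,255,255)); n,l,s,c=cv2.connectedComponentsWithStats(b); print([(np.round(c[i]),s[i]) for i in range(1,n) if s[i,4]>40])
```

```text
[0.52187083 0.26469569 0.20144169] [ 0.24377386  0.23005336 -1.02889403  1.83388044  0.55266734  1.02604546
  0.43171933]
row [-0.2 -0.  -0. ] [0.0205 0.0001 0.0559]
row [-0.2 -0.  -0. ] [0.0376 0.0003 0.1029]
row [-0.2 -0.  -0. ] [0.0478 0.0003 0.1311]
row [-0.2 -0.  -0. ] [0.0526 0.0004 0.1443]
row [-0.2 -0.  -0. ] [0.0543 0.0004 0.149 ]
[(array([ 98., 128.]), np.int32(21)), (array([451., 130.]), np.int32(115)), (array([310., 184.]), np.int32(283)), (array([284., 287.]), np.int32(1248))]
[(array([463., 117.]), array([428,   0,  64, 269, 417], dtype=int32)), (array([ 13., 113.]), array([   0,   74,   33,   71, 1642], dtype=int32))]
```

Call:
{"name": "play_rows", "arguments": {"plan": [0,0,0,0.01,0,0.028,0,0,0,0,0.0205,0,0.0559,0,0,0,0,0.029,0,0.08,0,0,0,0,0.0376,0,0.1029,0,0,0,0,0.0478,0,0.1311,0,0,0,0,0.0526,0,0.1443,0,0,0,0,0.0543,0,0.149,0,0,0,0,0.0543,0,0.149,0,0,0,0,0.0543,0,0.149,0]}}

```text
clock: 23.7
position: [0.5207, 0.2656, 0.0426]
ee_rot: [0.064, 0.983, -0.012, 0.173]
ft_force: [1.3, 0.3, -0.2]
grip_width: 0.192
grasp_force: 98.1
```

Call:
{"name": "play_rows", "arguments": {"plan": [0,0,0,0.0004,0,0.0012,0,0,0,0,0.0004,0,0.0012,0,0,0,0,0.0004,0,0.0012,0.6,0,0,0,0.0004,0,0.0012,0.6,0,0,0,0.0004,0,0.0012,0.6,0,0,0,0,0,-0.04,0.6,0,0,0,-0.01,0,-0.1,0.6,0,10,0,-0.05,0,-0.14,0.6,0,20,0,-0.08,0,-0.16,0.6,0,20,0,-0.08,0,-0.16,0.6]}}

```text
clock: 24.95
position: [0.5462, 0.2606, 0.2204]
ee_rot: [0.069, 0.998, 0.0, -0.002]
ft_force: [0.3, 0.1, -1.0]
grip_width: 0.6
grasp_force: 0.0
```

Run:
```python
from pour import *
p,R,o=pose(); print(p,R.as_matrix()[:,2],o['joint_pos'])
m=viewer.camera_model('top'); im=viewer.camera('top'); cv2.imwrite('pics/top_last.png',im[:,:,::-1]); H=hsv(im)
b=cv2.inRange(H,(100,110,20),(125,255,255)); b[:, :250]=0; b[:, 400:]=0; b[:120]=0
c=big(cv2.morphologyEx(b,cv2.MORPH_OPEN,np.ones((3,3),np.uint8))); q=ray(m,c,.176); r=circ(q); d=np.hypot(*(q-r[:2]).T); k=q[d>.1]; print('funnel',r,len(k),k.mean(0) if len(k) else '')
v=k.mean(0)-r[:2]; ang=np.degrees(np.arctan2(v[1],v[0])); g=r[:2]+.095*v/np.linalg.norm(v); print(ang,'grip',g,'max',d.max())
# scoop check: bright region extents
S=cv2.inRange(H,(0,0,110),(40,110,255)); S[:160]=0;S[300:]=0;S[:,:110]=0;S[:,190:]=0; cc=big(S); print('scoop bbox',cc.min(0),cc.max(0))
for z in(.26,): go((*g,z),down(ang))
I=cv2.imread('pics/top0.png')[:,:,::-1].copy(); H=hsv(I); S=cv2.inRange(H,(0,0,110),(40,110,255)); S[:160]=0;S[300:]=0;S[:,:110]=0;S[:,190:]=0; cc=big(S); print('scoop bbox0',cc.min(0),cc.max(0))
```

```text
[0.54624066 0.26061195 0.22043708] [-0.00417241  0.00123602 -0.99999053] [ 0.22604124  0.48432925 -0.99809041  1.50862328  0.40663646  1.37467587
  0.63329575]
funnel [ 0.65301843 -0.05120523  0.06791275] 24 [ 0.54398555 -0.03884924]
173.5346227583331 grip [ 0.55862262 -0.04050796] max 0.11709532637330361
scoop bbox [110 205] [189 299]
row [-0.  -0.2 -1.2] [-0.0553 -0.298  -0.0408]
scoop bbox0 [125 169] [180 288]
```

Call:
{"name": "play_rows", "arguments": {"plan": [0,0,0,-0.005,-0.03,-0.02,0.6,0,0,0,-0.014,-0.08,-0.04,0.6,0,0,-1,-0.024,-0.13,-0.041,0.6,0,0,-1,-0.034,-0.18,-0.041,0.6,0,0,-1.2,-0.044,-0.24,-0.041,0.6,0,-0.2,-1.2,-0.0553,-0.298,-0.041,0.6,0,-0.2,-1.2,-0.0553,-0.298,-0.041,0.6,0,-0.2,-1.2,-0.0553,-0.298,0.01,0.6,0,-0.2,-1.2,-0.0553,-0.298,0.045,0.6,0,-0.2,-1.2,-0.0553,-0.298,0.0585,0.6,0,-0.2,-1.2,-0.0553,-0.298,0.0585,0.6,0,-0.2,-1.2,-0.0553,-0.298,0.0585,0.6]}}

```text
clock: 26.5
position: [0.5579, -0.0392, 0.1631]
ee_rot: [0.054, 0.999, -0.002, 0.001]
ft_force: [-0.3, 0.6, 0.5]
grip_width: 0.602
grasp_force: 0.0
```

Call:
{"name": "play_rows", "arguments": {"plan": [0,0,0,0,0,0,0,0,0,0,0,0,0,0,0,0,0,0,0,0,0,0,0,0,0,0,0,0,0,0,0,0,0,0,0,0,0,0,0,0,-0.01,0,0,0,0,0,0,-0.025,0,0,0,0,0,0,-0.045,0,0,0,0,0,0,-0.07,0,0,0,0,0,0,-0.07,0], "squeeze": 60}}

```text
clock: 27.75
position: [0.5582, -0.0393, 0.2343]
ee_rot: [0.054, 0.999, -0.002, 0.002]
ft_force: [0.8, 0.2, -1.1]
grip_width: 0.175
grasp_force: 60.8
```

Run:
```python
from pour import *
p,R,o=pose(); print(p,o['grip_width'],o['grasp_force'],o['ft_force'],R.as_matrix()[:,2])
im=viewer.camera('scene'); a=hsv(im); cv2.imwrite('pics/scene_last.png',im[:,:,::-1])
R2=down(-6.2)*F
for q in((.52,-.15,.235),(.51,-.238,.2),(.51,-.238,.09),(.51,-.238,.067)): go(q,R2)
red=cv2.inRange(a,(0,110,60),(7,255,255))|cv2.inRange(a,(172,90,60),(180,255,255)); red[:190]=0; q=big(red); print('jar red',circ(ray(viewer.camera_model('scene'),q,.122)))
for r in range(185,240,2): print(r,' '.join('%3d'%a[r,k,1] if a[r,k,0]<26 else ' ..' for k in range(236,280)))
```

```text
[ 0.558246   -0.0392941   0.23434968] 0.17493899754782968 60.75827479362488 [ 0.81184596  0.17205842 -1.08715519] [ 0.00462525 -0.00372565 -0.99998236]
row [-0.2  0.2 -0. ] [ 0.0254 -0.1139 -0.0019]
row [-0.2  0.2 -0. ] [ 0.0259 -0.2024  0.0334]
row [-0.2  0.2 -0. ] [ 0.0263 -0.202   0.1434]
row [-0.2  0.2 -0. ] [ 0.0263 -0.202   0.1664]
jar red [ 0.65261193 -0.04824546  0.03671684]
185  ..  ..  ..  ..  ..  ..  ..  ..  ..  ..  ..  ..  ..  ..  ..  ..  ..  ..  ..  ..  ..  ..  ..  ..  ..  ..  ..  ..  ..  ..  ..  ..  ..  ..  ..  ..  ..  ..  ..  ..  ..  ..  ..  ..
187  ..  ..  ..  ..  ..  ..  ..  ..  ..  ..  ..  ..  ..  ..  ..  ..  ..  ..  ..  ..  ..  ..  ..  ..  ..  ..  ..  ..  ..  ..  63  52  36  ..  ..  ..  ..  ..  ..  ..  ..  ..  ..  ..
189  ..  ..  ..  ..  ..  ..  ..  31  58  74  80  ..  ..  ..  ..  ..  ..  ..  ..  ..  ..  ..  ..  ..  ..  ..  ..  ..  33  66  79  83  70  52  48  ..  ..  ..  ..  ..  ..  ..  ..  ..
191  ..  ..  ..  ..  ..  ..  51  61  91  88  50  ..  ..  ..  ..  ..  ..  ..  ..  ..  ..  ..  ..  ..  ..  ..  ..  ..  ..  ..  ..  ..  50  78  60  58  95  ..  ..  ..  ..  ..  .
[... 3625 characters left out ...]
  45  44  43  45  45  44  44  43  38  32  ..  ..  ..  ..  ..  ..  ..  ..  ..  ..  ..  ..  ..  ..  ..  31  32  33  37  41  38  41  44  39  42  41  39  43  45  42
235  45  43  45  45  44  42  46  45  46  45  45  43  44  44  43  43  36  34  ..  ..  ..  ..  37  ..  29  27  ..  31  37  40  45  46  47  45  44  46  46  45  44  38  38  39  42  45
237  22  ..  26  38  44  44  43  45  44  46  45  45  44  44  46  45  46  45  45  44  45  44  45  44  45  44  45  44  44  43  44  44  45  43  46  36  36  36  36  38  37  36  37  36
239  58  22  ..  41  37  35  36  35  36  44  46  44  44  46  46  45  45  44  44  45  46  45  45  45  44  45  45  43  43  44  35  39  37  37  38  35  36  36  36  36  36  36  36  37
```

Call:
{"name": "play_rows", "arguments": {"plan": [0,0,0,0.005,-0.03,0,0,0,0,0,0.015,-0.08,0,0,0,0,0,0.0254,-0.13,0,0,0,0,0,0.026,-0.18,0.01,0,0,0,0,0.026,-0.202,0.03,0,0,0,0,0.0263,-0.202,0.08,0,0,0,0,0.0263,-0.202,0.12,0,0,0,0,0.0263,-0.202,0.15,0,0,0,0,0.0263,-0.202,0.163,0,0,0,0,0.0263,-0.202,0.167,0,0,0,0,0.0263,-0.202,0.167,0,0,0,0,0.0263,-0.202,0.167,0]}}

```text
clock: 29.3
position: [0.5098, -0.2381, 0.066]
ee_rot: [0.054, 0.999, -0.002, 0.001]
ft_force: [-0.5, 0.3, -1.5]
grip_width: 0.173
grasp_force: 60.7
```

Call:
{"name": "play_rows", "arguments": {"plan": [0,0,0,0,0,0.001,0,0,0,0,0,0,0.001,0,0,0,0,0,0,0.001,0.6,0,0,0,0,0,0.001,0.6,0,0,0,0,0,0.001,0.6,0,0,0,0,0,-0.04,0.6,0,0,0,0,0,-0.09,0.7,0,0,0,0,0,-0.09,0.7]}}

```text
clock: 30.3
position: [0.5113, -0.2382, 0.1589]
ee_rot: [0.054, 0.999, -0.003, 0.003]
ft_force: [0.2, -0.3, -0.2]
grip_width: 0.699
grasp_force: 0.0
```

Run:
```python
from pour import *
p,R,o=pose(); print(p,o['joint_pos'])
m=viewer.camera_model('top'); im=viewer.camera('top'); cv2.imwrite('pics/top_last.png',im[:,:,::-1]); H=hsv(im)
lid=cv2.inRange(H,(5,150,60),(12,255,255)); lid[:240]=0; lid[:,:240]=0; lid[:,330:]=0
q=big(lid); print('lid',circ(ray(m,q,.027)))
b=cv2.inRange(H,(100,110,20),(125,255,255)); b[:,:350]=0; q=ray(m,big(cv2.morphologyEx(b,cv2.MORPH_OPEN,np.ones((3,3),np.uint8))),.079); print('funnel',circ(q))
S=cv2.inRange(H,(0,0,110),(40,110,255)); S[:160]=0;S[300:]=0;S[:,:110]=0;S[:,190:]=0; cc=big(S); print('scoop bbox',cc.min(0),cc.max(0))
red=cv2.inRange(H,(0,90,60),(7,255,255))|cv2.inRange(H,(172,90,60),(180,255,255)); red[:150]=0;red[240:]=0;red[:,:270]=0;red[:,350:]=0
q=np.argwhere(red)[:,::-1]; print('jar',len(q),circ(ray(m,q,.12)))
H0=hsv(cv2.imread('pics/top0.png')[:,:,::-1].copy()); red=cv2.inRange(H0,(0,90,60),(7,255,255))|cv2.inRange(H0,(172,90,60),(180,255,255)); red[:150]=0;red[240:]=0;red[:,:270]=0;red[:,350:]=0
q=np.argwhere(red)[:,::-1]; print('jar0',len(q),circ(ray(m,q,.12)))
bb=cv2.inRange(H,(9,110,25),(17,255,255))
for r in range(160,212,2): print(r,''.join('#' if bb[r,k] else 'r' if red[r,k] else '.' for k in range(286,336)))
for t in((.4625,-.011,.15),(.4625,-.011,.036)): go(t,down(-6)*F)
```

```text
[ 0.51128433 -0.23821633  0.15889191] [ 1.07804168  0.38938987 -0.87889405  1.70518719  0.32499235  1.19144158
  1.57819505]
lid [ 0.46262019 -0.01141916  0.03781201]
funnel [ 0.6100335  -0.24655774  0.06474127]
scoop bbox [124 166] [179 288]
jar 68 [ 0.65520465 -0.05138098  0.03726831]
jar0 61 [ 0.6552629  -0.05126454  0.0372891 ]
160 ..................................................
162 ..................................................
164 ................................rr................
166 ....................................r.............
168 ..................................................
170 ..................................................
172 ..................................................
174 ..................................................
176 ................##########........................
178 ..............##################..................
180 ............######################................
182 ..........##########################..............
184 .........##########...###############.............
186 .....r...#########...#################............
188 .....r....######....#################.............
190 .....rr....###......################......r.......
192 .......r.......#####################.....r........
194 ........rr.....####################...............
196 ..........rr.....################.....r...........
198 ............rrr........####........rr.............
200 .............#.rrrr.............rrr...............
202 .................##....rr.........................
204 ..................................................
206 ..................................................
208 ..................................................
210 ..................................................
row [-0.3  0.2 -0.2] [0.0719 0.2206 0.0055]
row [-0.3  0.2 -0.2] [0.0724 0.2211 0.1194]
```

Call:
{"name": "play_rows", "arguments": {"plan": [0,0,0,0.015,0.03,0,0.7,0,0,0,0.03,0.085,0,0.7,0,0,0,0.05,0.14,0,0.7,0,0,0,0.065,0.19,0,0.7,0,0,0,0.0727,0.221,0.005,0.7,0,0,0,0.0727,0.221,0.03,0.7,0,0,0,0.0727,0.221,0.07,0.7,0,0,0,0.0727,0.221,0.1,0.7,0,0,0,0.0727,0.221,0.11,0.7,0,0,0,0.0727,0.221,0.11,0.7,0,0,0,0.0727,0.221,0.11,0,0,0,0,0.0727,0.221,0.11,0,0,0,0,0.0727,0.221,0.11,0,0,0,0,0.0727,0.221,0.11,0,0,0,0,0.0727,0.221,0.11,0], "squeeze": 50}}

```text
clock: 32.22
position: [0.4616, -0.0107, 0.0455]
ee_rot: [0.054, 0.999, -0.002, 0.001]
ft_force: [-2.6, -0.1, 7.9]
grip_width: 0.261
grasp_force: 48.6
```

Run:
```python
from pour import *
p,R,o=pose(); print(p,o['grip_width'],o['grasp_force'],o['ft_force'],R.as_matrix()[:,2])
d=np.array([.6535-.4622,-.050+.0105])
for k,z in((0,.15),(1,.15),(1,.125),(1,.112)): go((p[0]+d[0]*k,p[1]+d[1]*k,p[2]+z),down(-6)*F)
```

```text
[ 0.46158552 -0.01070547  0.04553128] 0.26096447964328845 48.609872460365295 [-2.58333302 -0.11637432  7.91353289] [ 0.0021526  -0.00390996 -0.99999004]
row [-0.2  0.1 -0.2] [-0.0004 -0.0005 -0.15  ]
row [-0.2  0.1 -0.2] [-0.1948 -0.0191 -0.1494]
row [-0.2  0.1 -0.2] [-0.1948 -0.019  -0.1244]
row [-0.2  0.1 -0.2] [-0.1947 -0.0189 -0.1114]
```

Call:
{"name": "play_rows", "arguments": {"plan": [0,0,0,0,0,-0.02,0,0,0,0,0,0,-0.07,0,0,0,0,-0.01,0,-0.12,0,0,0,0,-0.04,-0.003,-0.15,0,0,0,0,-0.09,-0.009,-0.15,0,0,0,0,-0.14,-0.014,-0.15,0,0,0,0,-0.18,-0.018,-0.15,0,0,0,0,-0.1948,-0.019,-0.15,0,0,0,0,-0.1948,-0.019,-0.15,0,0,0,0,-0.1948,-0.019,-0.15,0]}}

```text
clock: 33.48
position: [0.6518, -0.0497, 0.1951]
ee_rot: [0.054, 0.999, -0.002, 0.0]
ft_force: [0.3, 0.6, -1.7]
grip_width: 0.258
grasp_force: 49.3
```

Run:
```python
from pour import *
p,R,o=pose(); print(p,o['grip_width'],o['ft_force'],R.as_matrix()[:,2])
for n in('top','scene'):
    im=viewer.camera(n); m=viewer.camera_model(n); H=hsv(im); b=cv2.inRange(H,(5,140,50),(12,255,255)); 
    if n=='top': b[:130]=0;b[230:]=0;b[:,:260]=0;b[:,360:]=0
    else: b[:150]=0;b[260:]=0;b[:,:210]=0;b[:,300:]=0
    q=ray(m,big(b),p[2]-.0455+.027); print(n,len(q),circ(q))
```

```text
[ 0.65183844 -0.0497347   0.19508947] 0.25846163429680596 [ 0.30978258  0.62502729 -1.70900469] [ 7.44917831e-04 -3.16460186e-03 -9.99994715e-01]
top 76 [ 0.64486774 -0.04530108  0.02745055]
scene 117 [ 0.65477484 -0.04420662  0.03513335]
```

Call:
{"name": "play_rows", "arguments": {"plan": [0,0,0,0,0,0.012,0,0,0,0,0,0,0.022,0,0,0,0,0,0,0.03,0,0,0,0,0,0,0.034,0,0,0,0,0,0,0.037,0,0,0,0,0,0,0.0385,0,0,0,0,0,0,0.0385,0]}}

```text
clock: 34.45
position: [0.6527, -0.0501, 0.1567]
ee_rot: [0.054, 0.999, -0.002, 0.001]
ft_force: [-0.9, 0.5, 1.2]
grip_width: 0.263
grasp_force: 49.4
```

Call:
{"name": "play_rows", "arguments": {"plan": [0,0,0,0,0,0,0.6,0,0,0,0,0,0,0.6,0,0,0,0,0,0,0.6,0,0,0,0,0,-0.03,0.6,0,0,0,0,0,-0.08,0.6,0,0,0,0.05,0,-0.11,0.6,0,0,0,0.11,0,-0.14,0.6,0,0,0,0.17,0,-0.14,0.6,0,0,0,0.2,0,-0.14,0.6,0,0,0,0.2,0,-0.14,0.6,0,0,0,0.2,0,-0.14,0.6]}}

```text
clock: 35.83
position: [0.454, -0.0285, 0.2963]
ee_rot: [0.055, 0.999, -0.002, 0.001]
ft_force: [-0.6, -0.3, -0.6]
grip_width: 0.599
grasp_force: 0.0
```

Run:
```python
from pour import *
p,R,o=pose(); print(p,o['grip_width'],o['clock'])
for n in('top','scene'):
    im=viewer.camera(n); cv2.imwrite(f'pics/{n}_end.png',im[:,:,::-1]); m=viewer.camera_model(n); H=hsv(im); b=cv2.inRange(H,(5,140,50),(13,255,255)); 
    if n=='top': b[:130]=0;b[240:]=0;b[:,:260]=0;b[:,360:]=0
    else: b[:150]=0;b[260:]=0;b[:,:210]=0;b[:,300:]=0
    c=big(b); q=ray(m,c,.138); print(n,'lid',len(q),circ(q),cv2.minAreaRect(c))
    b=cv2.inRange(H,(100,110,20),(125,255,255)); b=cv2.morphologyEx(b,cv2.MORPH_OPEN,np.ones((3,3),np.uint8)); q=ray(m,big(b),.079); print('funnel',circ(q))
    red=cv2.inRange(H,(0,110,60),(4,255,255))|cv2.inRange(H,(172,90,60),(180,255,255)); r=(slice(150,240),slice(270,350)) if n=='top' else (slice(150,240),slice(230,290)); q=np.argwhere(red[r])[:,::-1]+[r[1].start,r[0].start]; print('red',len(q),circ(ray(m,q,.122)) if len(q)>5 else '')
    if n=='top':
        S=cv2.inRange(H,(0,0,110),(40,110,255)); S[:160]=0;S[300:]=0;S[:,:110]=0;S[:,190:]=0; cc=big(S); print('scoop bbox',cc.min(0),cc.max(0))
```

```text
[ 0.45396133 -0.02853598  0.29633625] 0.5989403585283467 35.825
top lid 116 [ 0.65305283 -0.05056024  0.03743179] ((310.7500305175781, 180.75001525878906), (40.305084228515625, 41.01219177246094), 45.0)
funnel [ 0.60490255 -0.24923284  0.06830058]
red 1 
scoop bbox [124 165] [179 288]
scene lid 93 [ 0.6524519  -0.04821559  0.03895177] ((256.0, 193.5), (27.0, 34.0), 90.0)
funnel [ 0.60076385 -0.24125378  0.07195544]
red 117 [ 0.65322533 -0.04790193  0.03584581]
```

```bash
python3 -c "
from workcell import manip
print(manip.hand_in())"
```

```text
the job is handed in; nothing more can be done
None
```

I handed the job in at about 36 s of 72 s. The blocks went into the jar through the funnel, the lid is on and centred, the scoop and funnel are back on the mat, and the jar has not moved. I did not re-measure the cups or tongs, and I did not count all seven blocks in the jar: they formed one pile, and I saw none left in the scoop or funnel or on the mat.

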